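# Load the drying stand with pestles and mortars and start the dryer

### The job

Set out the washed grinding tools to dry: hang each pestle handle-down in a ring of the stand that fits it, so that its head rests on the ring (big pestles in big rings, small in small), and stand each mortar upright inside one of the white circles on the mat, one to a circle. When everything is in place press the dryer's start button fully down and let it go. Leave the flask, the reagent jar and the dish where they are.

Things in the scene. Friction and masses are not known exactly. Their poses are not given: they have to be found in the camera images.
- pestle_big_1: big pestle, may be absent: pale wood handle (22 mm thick, 85 long) and white porcelain head (44 across: cone 14 high widening from the handle, then a 21 mm cylinder to grip, blunt top; 128 in all). Origin on the axis where handle ends and cone begins; z towards the head. Starts upright, head up, handle in a hole of the big drainer block, foot 15 mm above the bench.
- pestle_big_2: big pestle, may be absent: pale wood handle (22 mm thick, 85 long) and white porcelain head (44 across: cone 14 high widening from the handle, then a 21 mm cylinder to grip, blunt top; 128 in all). Origin on the axis where handle ends and cone begins; z towards the head. Starts upright, head up, handle in a hole of the big drainer block, foot 15 mm above the bench.
- pestle_small_1: small pestle, may be absent: pale wood handle (14 mm thick, 75 long) and white porcelain head (29 across: cone 10 high widening from the handle, then a 21 mm cylinder to grip, blunt top; 112 in all). Origin on the axis where handle ends and cone begins; z towards the head. Starts upright, head up, handle in a hole of the small drainer block, foot 15 mm above the bench.
- pestle_small_2: small pestle, may be absent: pale wood handle (14 mm thick, 75 long) and white porcelain head (29 across: cone 10 high widening from the handle, then a 21 mm cylinder to grip, blunt top; 112 in all). Origin on the axis where handle ends and cone begins; z towards the head. Starts upright, head up, handle in a hole of the small drainer block, foot 15 mm above the bench.
- ring_big_1_top (a point): big steel ring, fixed, upright axis, bore 32 mm, outside 44, 12 high; point: centre of its top, 117 mm above the bench. The 4 rings stand 70 mm apart in a row along this frame's y, in any order; a 12 mm rail, lower than their tops, runs 48 mm off on the +x side. A hung big pestle's origin is about 6 mm below this point; a small pestle falls through.
- ring_big_2_top (a point): big steel ring, fixed, upright axis, bore 32 mm, outside 44, 12 high; point: centre of its top, 117 mm above the bench. The 4 rings stand 70 mm apart in a row along this frame's y, in any order; a 12 mm rail, lower than their tops, runs 48 mm off on the +x side. A hung big pestle's origin is about 6 mm below this point; a small pestle falls through.
- ring_small_1_top (a point): small steel ring, fixed, upright axis, bore 21 mm, outside 33, 12 high; point: centre of its top, 117 mm above the bench. The 4 rings stand 70 mm apart in a row along this frame's y, in any order; a 12 mm rail, lower than their tops, runs 48 mm off on the +x side. A hung small pestle's origin is about 5 mm below this point; a big handle does not enter.
- ring_small_2_top (a point): small steel ring, fixed, upright axis, bore 21 mm, outside 33, 12 high; point: centre of its top, 117 mm above the bench. The 4 rings stand 70 mm apart in a row along this frame's y, in any order; a 12 mm rail, lower than their tops, runs 48 mm off on the +x side. A hung small pestle's origin is about 5 mm below this point; a big handle does not enter.
- block_big: grey drainer block, fixed, 60 x 140 x 65 mm high (x, y, z), origin at the centre of its underside; two holes for big pestles, 50 mm deep, 26 mm wide, at y = -35 and +35 mm
- block_small: grey drainer block, fixed, 60 x 140 x 65 mm high (x, y, z), origin at the centre of its underside; two holes for small pestles, 50 mm deep, 18 mm wide, at y = -35 and +35 mm
- mortar_1: white porcelain mortar, may be absent: open round cup 58 mm across outside (straight-sided from 16 mm up to the rim), 56 mm high, wall 6 mm, narrower foot; origin at the centre of its underside; starts upright on the bench to the robot's right. All mortars are alike.
- mortar_2: white porcelain mortar, may be absent: open round cup 58 mm across outside (straight-sided from 16 mm up to the rim), 56 mm high, wall 6 mm, narrower foot; origin at the centre of its underside; starts upright on the bench to the robot's right. All mortars are alike.
- mortar_3: white porcelain mortar, may be absent: open round cup 58 mm across outside (straight-sided from 16 mm up to the rim), 56 mm high, wall 6 mm, narrower foot; origin at the centre of its underside; starts upright on the bench to the robot's right. All mortars are alike.
- circle_1 (a point): centre, at bench height, of one of the three white circles (84 mm outside, 77 mm inside) printed on the dark flat drying mat (under 2 mm thick, 130 x 320 mm); the circles lie 103 mm apart in a row along this frame's y axis
- circle_2 (a point): centre, at bench height, of one of the three white circles (84 mm outside, 77 mm inside) printed on the dark flat drying mat (under 2 mm thick, 130 x 320 mm); the circles lie 103 mm apart in a row along this frame's y axis
- circle_3 (a point): centre, at bench height, of one of the three white circles (84 mm outside, 77 mm inside) printed on the dark flat drying mat (under 2 mm thick, 130 x 320 mm); the circles lie 103 mm apart in a row along this frame's y axis
- start_top (a point): centre of the top of the dryer's round dark grey start button (36 mm across) on a low grey box (75 x 85 mm, 30 mm high); it is pushed straight down
- start (a joint): travel of the start button: 0 released, 0.007 m fully down (5 N); it springs back
- flask: stoppered glass flask, 148 mm high, 84 mm across; not to be disturbed
- reagent: amber reagent jar with a black cap, 150 mm high, 68 mm across; not to be disturbed
- dish: white porcelain dish, 30 mm high, 80 mm across; not to be disturbed
Not all that is in view belongs to the job. Leave any blue or green look-alike of the pestle_big_2 alone.

How it is judged (in metres and radians):
On the way, in this order (a step that is already met when the one before it is completed fails the run):
1. every pestle hangs in a ring of its size and every mortar stands in a circle (((horizontal distance between pestle_big_1 and ring_big_1_top below 0.006 m and z of pestle_big_1 in the frame of ring_big_1_top between -0.015 and 0 m) or (horizontal distance between pestle_big_1 and ring_big_2_top below 0.006 m and z of pestle_big_1 in the frame of ring_big_2_top between -0.015 and 0 m)) and angle between each of pestle_big_1, pestle_big_2, pestle_small_1, pestle_small_2's own z axis and vertical below 0.2 rad and linear speed of each of pestle_big_1, pestle_big_2, pestle_small_1, pestle_small_2 below 0.05 m/s and ((horizontal distance between pestle_big_2 and ring_big_1_top below 0.006 m and z of pestle_big_2 in the frame of ring_big_1_top between -0.015 and 0 m) or (horizontal distance between pestle_big_2 and ring_big_2_top below 0.006 m and z of pestle_big_2 in the frame of ring_big_2_top between -0.015 and 0 m)) and ((horizontal distance between pestle_small_1 and ring_small_1_top below 0.006 m and z of pestle_small_1 in the frame of ring_small_1_top between -0.015 and 0 m) or (horizontal distance between pestle_small_1 and ring_small_2_top below 0.006 m and z of pestle_small_1 in the frame of ring_small_2_top between -0.015 and 0 m)) and ((horizontal distance between pestle_small_2 and ring_small_1_top below 0.006 m and z of pestle_small_2 in the frame of ring_small_1_top between -0.015 and 0 m) or (horizontal distance between pestle_small_2 and ring_small_2_top below 0.006 m and z of pestle_small_2 in the frame of ring_small_2_top between -0.015 and 0 m)) and (horizontal distance between mortar_1 and circle_1 below 0.013 m or horizontal distance between mortar_1 and circle_2 below 0.013 m or horizontal distance between mortar_1 and circle_3 below 0.013 m) and height (world z) of each of mortar_1, mortar_2, mortar_3 below 0.006 m and angle between each of mortar_1, mortar_2, mortar_3's own z axis and vertical below 0.1 rad and linear speed of each of mortar_1, mortar_2, mortar_3 below 0.03 m/s and contact force between each of mortar_1, mortar_2, mortar_3 and the fingers below 0.5 N and (horizontal distance between mortar_2 and circle_1 below 0.013 m or horizontal distance between mortar_2 and circle_2 below 0.013 m or horizontal distance between mortar_2 and circle_3 below 0.013 m) and (horizontal distance between mortar_3 and circle_1 below 0.013 m or horizontal distance between mortar_3 and circle_2 below 0.013 m or horizontal distance between mortar_3 and circle_3 below 0.013 m)), for 0.2 s.
2. then the start button is pressed down (value of joint start above 0.005 m), for 0.1 s.
At the end, for the whole second after the job is handed in: Each pestle hangs in a ring of its size: shoulder within 6 mm of its axis and 0 to 15 mm below its top, tilt under 0.2 rad, at rest. Each mortar stands upright within 13 mm of a circle's centre, at rest, released. The button was pressed after that and is up again. Absent things do not count (all of step 1 and value of joint start below 0.002 m); the robot touches nothing.
It fails at once if the flask is moved more than 30 mm or tipped (distance of flask from where it was at the start of the episode above 0.03 m or angle between flask's own z axis and vertical above 0.5 rad).
It fails at once if the reagent is moved more than 30 mm or tipped (distance of reagent from where it was at the start of the episode above 0.03 m or angle between reagent's own z axis and vertical above 0.5 rad).
It fails at once if the dish is moved more than 30 mm or tipped (distance of dish from where it was at the start of the episode above 0.03 m or angle between dish's own z axis and vertical above 0.5 rad).
Of pestle_big_1, pestle_big_2, pestle_small_1, pestle_small_2 only 2 to 4 are there at a start; the rules pass over those that are not, and their reading is None.
Of mortar_1, mortar_2, mortar_3 only 2 to 3 are there at a start; the rules pass over those that are not, and their reading is None.
At some moment in a run one of mortar_1, mortar_2, mortar_3 may be knocked a few centimetres aside while the robot is not near it.
It also fails if it takes over 210 s, if anything falls off the work surface, if the arm or the gripper's body presses on something with over 40 N, if the wrist force passes 120 N, or if a joint passes its speed limit or range.

### The arm

A 7-joint arm with a two-finger parallel gripper is mounted at the origin on the work surface. World frame = base frame: x ahead of the robot, y to its left, z up, the work surface at z = 0. Lengths are in mm, angles in rad, forces in N, time in s.
With the tool pointing down it reaches from about 425 to 950 mm from the base axis. Payload 4.7 kg.
Tool frame: the origin (TCP) lies at the very end of the fingers, on their centre line; the grasp point (between the pads) lies 19 mm behind it; z points along the fingers, y is the line along which they close (so a half turn about z gives the same grasp; the last joint's range is limited). The gripper opens to 87 mm and grips with 3 to 60 N. Pads are 19 mm wide; open, the fingers measure 117 mm over their backs; the gripper's body (75 mm by 190 mm) begins 51 mm behind the grasp point.
Start: joints at [-1.24, 0.469, -0.049, 1.532, 0.024, 1.141, -0.082], TCP at [237.62, 631.812, 222.573] pointing down, gripper open.
Joint ranges: [-2.59, 2.59], [-0.33, 1.99], [-1.39, 1.29], [0.1, 2.45], [-1.04, 4.18], [0.21, 1.99], [-2.66, 2.66]. Speed limits (rad/s): [2.57, 2.57, 3.14, 3.14, 3.14, 3.14, 3.14].

### API

Orientations are given as a unit quaternion [x, y, z, w].
In Python, from plant import * gives the robot as it stands.
- The arm moves only by the tool step_arm, never from a script. Its argument "rows" is a list that holds one entry, the list of rows, each a list of 5 numbers: the closure, from 0 (fully open) to 1 (shut), then the shift along the world's x, y, z in m, then the turn about the world's z in degrees. A call has 1 to 10 rows; each row shifts and turns the commanded pose from where the row before left it; what a row does not reach is not made up. A row lasts 1/12 s, in which the tool goes at most 41.7 mm and 7.16 degrees, less where a joint would pass 70% of its speed; a pose out of reach is approached as far as the arm can. A call is refused whole if a number of a shift passes 0.0417 or a number of a turn 7.16, either way. A call with a gripper value outside its range is refused whole. The fingers move at their own pace and stop on an object; "newtons" is the grip in N (left out, the last holds). Time passes only in rows, so rows that do not move let the fingers close. It gives the time, the measured TCP pose, the force, the opening and the grip force at its end, in the units of the state.
- read_state(): the state, without advancing time (a new reading comes with each control period).
- snapshot(name): name is "scene" or "top" or "wrist"; returns the picture (480x640x3 uint8, blue, green, red); there is no depth.
- camera_params(name): a dict with "vertical_fov" (degrees; the focal length in pixels is half the picture's height over the tangent of half this angle, whatever the lens; pixels are square), "cx", "cy" (the principal point, pixels), "xyz" and "rotation" of the camera in the world; the wrist camera has in their place "tool_from_camera" (4x4, takes a point from camera to tool coordinates, whose origin is the TCP and whose axes are the flange's). Camera axes: x right, y down, z forward; pixel columns grow to the right and rows downward; lengths in mm; the calibration is good to about 2 mm. The wrist camera is an equidistant fisheye: a pixel r from the principal point sees the ray r / f radians off the axis. A picture is of the moment at which its call begins: read the wrist's pose just before it. camera_params takes no time and is no camera call.
- hand_in(): hands the job in; it is judged then, once.
The state is a dict: "time": time; "joints": joint angles; "joint_velocities": joint speeds; "joint_efforts": joint torques, N m; "tcp_pos": TCP position; "orientation": TCP orientation; "wrist_force": force on the tool from outside, world axes, zero at the start; "moment": the same for the moment, N m; "finger_gap": finger opening in mm; "grasp_force": force on a finger pad.
Only numpy, scipy, OpenCV 4.12 (cv2) and the standard library are available. Lean on these libraries where they do the work, as an engineer would, in place of code of your own. Each camera call takes 0.05 s, during which the arm holds its last target. There are 200 camera calls.

## Working session

There is one attempt and no reset: what is moved stays moved. The work goes in short steps, Python scripts to look and compute and a tool call to move; the robot and the scene stay as the last step left them, time stands still between calls to the robot, and variables do not carry over. Pictures are saved under pics/ and viewed, at most 14 in all, crops included, and the job is handed in when it is done.

Besides the shell and the picture viewer there is one more tool, called as name([rows], argument=value, ...), one row to a line, values as JSON. step_arm: Moves the arm, as the interface text tells. Its arguments: {"type":"object","properties":{"rows":{"type":"array","items":{"type":"array","items":{"type":"array","items":{"type":"number"}}}},"newtons":{"type":"number"}},"required":["rows"]}

```bash
mkdir -p pics; ls
python3 - <<'E'
from plant import *
import cv2
for n in("scene","top","wrist"):
    cv2.imwrite(f"pics/{n}0.png",snapshot(n)); print(n,camera_params(n))
print(read_state())
E
```

```text
pics
scene {'vertical_fov': 46.697503019701564, 'cx': 314.0848672254632, 'cy': 236.46090572994487, 'xyz': array([1165.53414157, -441.35789466, 1003.13189553]), 'rotation': array([ 0.82382951,  0.4341546 , -0.16302055, -0.32594329])}
top {'vertical_fov': 44.24669786573253, 'cx': 330.4260194954923, 'cy': 242.86520792237152, 'xyz': array([ 264.10020556,   37.10031432, 1628.25676389]), 'rotation': array([ 0.71058614, -0.69907144,  0.06059077, -0.05191552])}
wrist {'vertical_fov': 65.70646984690485, 'cx': 313.09494202750324, 'cy': 245.37896059605728, 'tool_from_camera': array([[ 3.50841572e-04, -9.54771076e-01, -2.97341670e-01,
         8.13878487e+01],
       [ 9.99999819e-01,  1.89410887e-04,  5.71724348e-04,
         1.98700100e-01],
       [-4.89546121e-04, -2.97341817e-01,  9.54770970e-01,
        -1.62945964e+02],
       [ 0.00000000e+00,  0.00000000e+00,  0.00000000e+00,
         1.00000000e+00]])}
{'time': 0.15, 'joints': array([-1.23986368,  0.46925625, -0.04856707,  1.53339924,  0.02408259,
        1.14100257, -0.08230992]), 'joint_velocities': array([-1.22659844e-03, -2.00976360e-03,  1.09905456e-04, -3.98609341e-03,
        2.89130685e-04, -9.13942476e-05, -8.19518144e-05]), 'joint_efforts': array([ 5.05972985e-04, -5.08425200e+01, -8.08560709e-02, -2.36420184e+01,
       -6.13312726e-02,  3.56288999e-02,  1.08844613e-04]), 'tcp_pos': array([237.51516701, 631.35088514, 221.7489557 ]), 'orientation': array([ 1.78955511e-01,  9.83856888e-01, -7.31996423e-04, -1.11470577e-04]), 'wrist_force': array([ 0.38677566, -0.39960267, -0.60404668]), 'moment': array([ 0.00338663, -0.00168427,  0.01184974]), 'grasp_force': 0.0, 'finger_gap': 87.22980389105652}
```

View pics/top0.png

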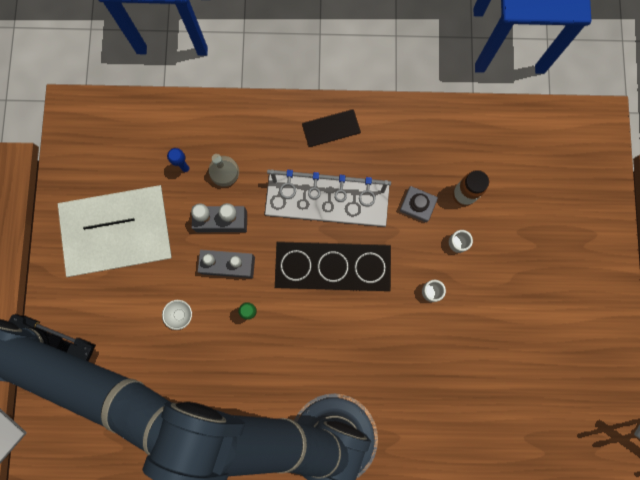

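View pics/scene0.png

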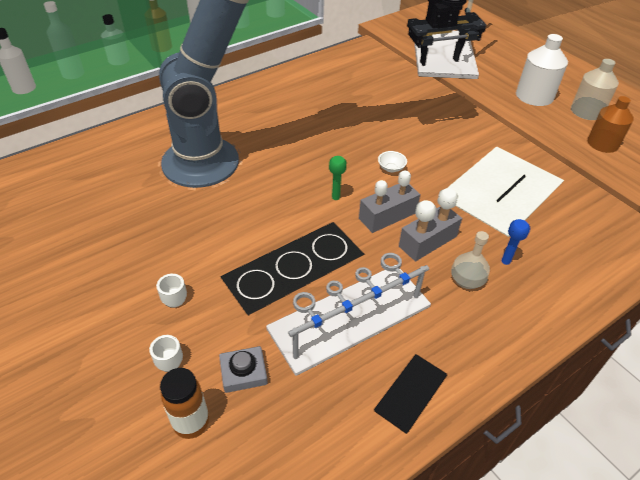

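The top view shows four pestles (big at about (200,214) and (227,213), small at (208,260) and (235,262)). There are two mortars at (460,241) and (433,291), three circles near y=266, the ring stand around (328,200) and the button at (420,202). The scene view suggests the ring order big, small, small, big. I'll zoom in to separate the rings from their shadows.

```bash
cat > h.py <<'E'
from plant import *
import numpy as np, cv2
from scipy.spatial.transform import Rotation as R
def cast(n,px,z):
    c=camera_params(n); f=240/np.tan(np.radians(c['vertical_fov']/2))
    px=np.atleast_2d(np.asarray(px,float))
    if n=='wrist':
        s=read_state(); T=c['tool_from_camera']; Q=R.from_quat(s['orientation']).as_matrix()
        Rw=Q@T[:3,:3]; o=s['tcp_pos']+Q@T[:3,3]
    else: Rw=R.from_quat(c['rotation']).as_matrix(); o=c['xyz']
    u=(px-[c['cx'],c['cy']])
    if n=='wrist':
        r=np.linalg.norm(u,axis=1); th=r/f
        d=np.c_[u/np.maximum(r,1e-9)[:,None]*np.sin(th)[:,None],np.cos(th)]
    else: d=np.c_[u/f,np.ones(len(u))]
    d=d@Rw.T
    return o+d*((z-o[2])/d[:,2])[:,None]
def proj(n,P):
    c=camera_params(n); f=240/np.tan(np.radians(c['vertical_fov']/2))
    P=np.atleast_2d(np.asarray(P,float))
    Rw=R.from_quat(c['rotation']).as_matrix(); q=(P-c['xyz'])@Rw
    return q[:,:2]/q[:,2:]*f+[c['cx'],c['cy']]
E
python3 - <<'E'
from h import *
t=cv2.imread('pics/top0.png'); s=cv2.imread('pics/scene0.png')
a=cv2.resize(t[165:230,260:400],None,fx=5,fy=5,interpolation=2)
b=cv2.resize(s[240:350,270:430],None,fx=4,fy=4,interpolation=2)[:, :]
cv2.imwrite('pics/a.png',a)
cv2.imwrite('pics/b.png',b)
print('circ',cast('top',[(296,265),(333,266),(370,267)],1).round())
print('mort',cast('top',[(460,239),(434,290)],56).round())
print('pest',cast('top',[(200,212),(227,212),(208,259),(235,262)],135).round())
print('btn',cast('top',[(420,201)],38).round(), cast('scene',[(243,361)],38).round())
E
```

```text
circ [[462. 114.   1.]
 [461.  11.   1.]
 [460. -92.   1.]]
mort [[ 534. -331.   56.]
 [ 394. -259.   56.]]
pest [[579. 358. 135.]
 [580. 288. 135.]
 [457. 331. 135.]
 [451. 262. 135.]]
btn [[ 641. -226.   38.]] [[ 635. -226.   38.]]
```

View pics/a.png

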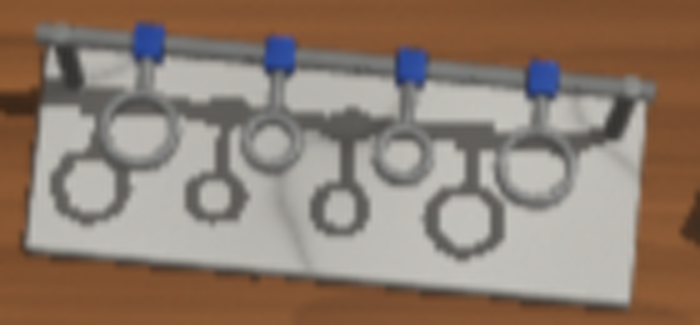

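View pics/b.png

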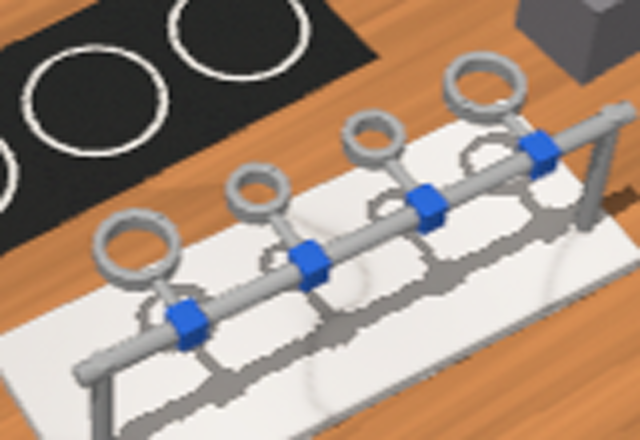

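Top crop: rings (left to right) big (139,129), small (271,139), small (403,153), big (537,166); the shadows lie below. In the scene crop the ring tops, ordered from +y to −y, are (485,86), (373,137), (258,190), (137,247). Next I'll fuse both views.

```bash
cat >> h.py <<'E'
def tri(pt,ps,z):
    "both views at known height: casts and the mean"
    a=cast('top',pt,z)[:,:2]; b=cast('scene',ps,z)[:,:2]; return a,b,(a+b)/2
E
python3 - <<'E'
from h import *
np.set_printoptions(suppress=True,precision=1)
top=(np.array([(139,129),(271,139),(403,153),(537,166)])+.5)/5-.5+[260,165]
sc=(np.array([(485,84),(373,135),(258,188),(137,244)])+.5)/4-.5+[270,240]
a,b,m=tri(top,sc,117); print(np.c_[a,b]); print(np.diff(m,axis=0))
# masks
t=cv2.imread('pics/top0.png'); s=cv2.imread('pics/scene0.png')
def blobs(im,x0,y0,x1,y1,thr,lo=40):
    h=cv2.cvtColor(im,cv2.COLOR_BGR2HSV); m=((h[...,2]>thr)&(h[...,1]<60)).astype(np.uint8)*255
    mm=np.zeros_like(m); mm[y0:y1,x0:x1]=m[y0:y1,x0:x1]
    cs,_=cv2.findContours(mm,cv2.RETR_EXTERNAL,cv2.CHAIN_APPROX_NONE)
    return [(cv2.minEnclosingCircle(c),cv2.boundingRect(c)) for c in cs if cv2.contourArea(c)>lo]
for nm,im,bx in(('tpest',t,(185,195,250,275)),('tmort',t,(410,225,480,310)),('tcirc',t,(276,243,391,290)),('smort',s,(140,265,200,375)),('spest',s,(360,165,470,225)),('scirc',s,(225,225,362,305))):
    print(nm)
    for (c,r),bb in blobs(im,*bx,130): print('  ',np.round(c,1),round(r,1),bb)
E
```

```text
[[644.7 135.6 646.3 129.9]
 [640.6  66.1 640.4  60.1]
 [634.3  -3.4 634.9  -8.9]
 [628.6 -73.9 629.5 -78.4]]
[[ -5.  -69.6]
 [ -5.9 -69.2]
 [ -5.6 -70. ]]
tpest
   [235.2 260.5] 4.9 (231, 256, 10, 10)
   [207.9 258.5] 5.1 (203, 254, 11, 10)
   [227.4 210.5] 7.8 (220, 204, 16, 14)
   [199.8 211.1] 7.8 (192, 204, 16, 15)
tmort
   [434.2 290.3] 11.0 (424, 280, 22, 22)
   [461.7 239.9] 10.6 (452, 230, 21, 21)
tcirc
smort
   [166.5 352.8] 18.3 (149, 335, 33, 37)
   [171.6 290. ] 16.9 (156, 274, 30, 33)
spest
   [434.5 221. ] 26.7 (408, 201, 54, 24)
   [389.2 193.6] 28.8 (361, 170, 58, 44)
   [459.4 191. ] 24.0 (438, 169, 32, 45)
   [393. 165.] 12.0 (381, 165, 25, 7)
scirc
   [327.2 293. ] 35.6 (293, 281, 69, 24)
   [255.  284.5] 18.6 (237, 270, 37, 29)
   [293.1 265. ] 18.1 (275, 251, 37, 28)
   [329. 247.] 17.5 (312, 234, 35, 26)
```

step_arm([
  [[0,0.023,-0.026,0.003,-6],[0,0.023,-0.026,0.003,-6],[0,0.023,-0.026,0.003,-6],[0,0.023,-0.026,0.003,-6],[0,0.023,-0.026,0.003,-6],[0,0.023,-0.026,0.003,-6],[0,0.023,-0.026,0.003,-6],[0,0.023,-0.026,0.003,-6],[0,0.023,-0.026,0.003,-6],[0,0.023,-0.026,0.003,-6]],
])

```text
time: 0.98
tcp_pos: [468.3, 370.3, 252.6]
orientation: [0.649, 0.761, -0.0, -0.0]
wrist_force: [0.7, -0.3, -0.1]
finger_gap: 87.3
grasp_force: 0.0
```

step_arm([
  [[0,0.025,-0.025,0,-6],[0,0.025,-0.025,0,-6],[0,0,0,0,0],[0,0,0,0,0],[0,0,0,0,0]],
])

```text
time: 1.4
tcp_pos: [517.0, 322.3, 252.2]
orientation: [0.723, 0.691, -0.0, -0.0]
wrist_force: [-0.3, 0.8, 0.3]
finger_gap: 87.0
grasp_force: 0.0
```

Run:
```python
from h import *
s=read_state(); w=snapshot('wrist'); cv2.imwrite('pics/w1.png',w); print(s['tcp_pos'],s['orientation'],s['joints'])
h=cv2.cvtColor(w,cv2.COLOR_BGR2HSV); m=((h[...,2]>150)&(h[...,1]<60)).astype(np.uint8)*255
for c in cv2.findContours(m,cv2.RETR_EXTERNAL,cv2.CHAIN_APPROX_NONE)[0]:
    if cv2.contourArea(c)>300: 
        (p,r)=cv2.minEnclosingCircle(c); print(np.round(p,1),round(r,1),cv2.boundingRect(c),cast('wrist',[p],143).round(1))
```

```text
[516.9960419  322.29731433 252.15019682] [ 7.22715661e-01  6.91145259e-01 -3.32623717e-04 -4.40085753e-04] [-0.87513781  0.34309612  0.32745923  1.67674472 -0.12004631  1.14225233
 -0.56001101]
[398.4 386.6] 27.0 (374, 367, 52, 33) [[591.2 178.3 143. ]]
[471.2 315.9] 15.6 (460, 303, 23, 29) [[653.7 249.4 143. ]]
[392.1 320.3] 18.1 (382, 303, 20, 35) [[580.8 251.5 143. ]]
[545.5 238. ] 13.5 (536, 225, 22, 27) [[721.4 318.6 143. ]]
[633.9 257. ] 66.2 (615, 191, 25, 133) [[853.8 293.3 143. ]]
[252.5 243.2] 73.4 (223, 176, 62, 141) [[470.3 324.3 143. ]]
[399.9 211. ] 41.8 (372, 170, 48, 83) [[584.2 345.  143. ]]
[372.5 235. ] 69.8 (347, 170, 72, 132) [[562.9 326.9 143. ]]
[135. 133.] 34.2 (105, 101, 57, 66) [[382.3 418.  143. ]]
[356.5  49.6] 94.5 (262, 0, 190, 87) [[554.6 466.7 143. ]]
```

View pics/w1.png

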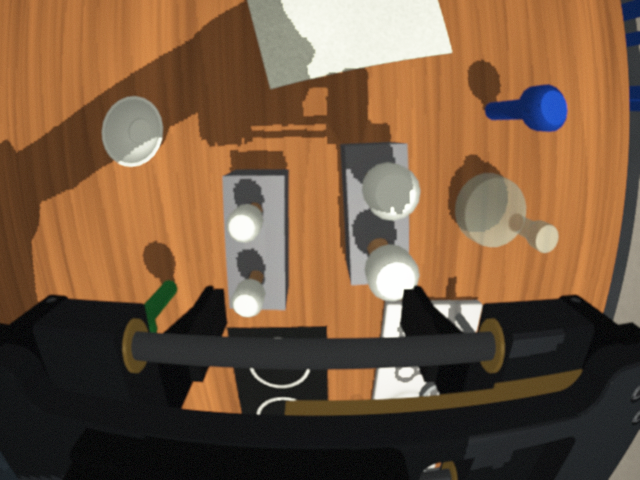

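Wrist view: big heads at (391,192) and (392,272), small heads at (245,224) and (247,298). The blocks are aligned nearly along the camera's vertical axis. I'll cast these and compare the other views.

Run:
```python
from h import *
np.set_printoptions(suppress=True,precision=1)
w=cast('wrist',[(391,192),(392,272),(245,224),(247,298)],130)
t=cast('top',[(199.8,211.1),(227.4,210.5+.7),(207.9,258.5),(235.2,260.5)],130)
im=cv2.imread('pics/scene0.png')
s=cast('scene',[(447.5,199),(425.5,211),(404.5,179),(380.5,188)],130)
print(np.c_[w[:,:2],t[:,:2],s[:,:2]])
# rim of the block tops
print(cast('wrist',[(344,145),(408,144),(225,175),(288,172),(228,310),(286,308),(352,284)],65)[:,:2])
a=cv2.resize(im[160:260,360:470],None,fx=5,fy=5,interpolation=2); cv2.imwrite('pics/c.png',a)
```

```text
[[579.8 357.7 582.2 359.4 584.6 349.1]
 [581.7 290.4 583.2 288.3 585.5 280.4]
 [463.2 336.7 459.1 332.6 477.1 312.6]
 [458.3 271.8 455.1 262.9 469.8 245. ]]
[[549.  393.1]
 [610.4 393.3]
 [434.5 370.6]
 [495.4 369.7]
 [421.5 227.7]
 [484.5 228.6]
 [554.1 253.2]]
```

View pics/c.png

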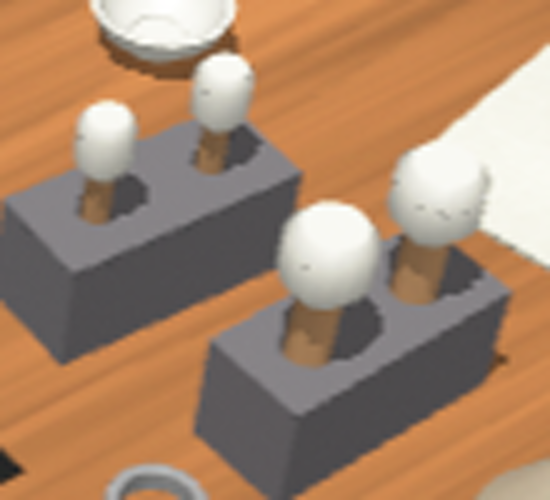

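Scene crop head centres: small at (221,92) and (105,140), big at (438,191) and (329,254); handles stand upright.

Run:
```python
from h import *
np.set_printoptions(suppress=True,precision=1)
c=(np.array([(438,191),(329,254),(221,92),(105,140)])+.5)/5-.5+[360,160]
W=[(391,192),(392,272),(245,224),(247,298)];T=[(199.8,211.1),(227.4,211),(207.9,258.5),(235.2,260.5)]
for i in range(4):
    big=i<2
    print(cast('wrist',[W[i]],128 if big else 115)[0,:2],cast('top',[T[i]],130 if big else 118)[0,:2],cast('scene',[c[i]],123 if big else 109)[0,:2])
```

```text
[580.2 357.4] [582.2 359.4] [576.6 357.7]
[582.2 289.6] [583.8 288.3] [579.3 287.3]
[460.2 333.1] [460.6 335. ] [456.8 331.7]
[455.  264.8] [456.6 264.7] [452.1 262.6]
```

step_arm([
  [[0,0.008,-0.035,0.005,0],[0,0.008,-0.035,0.005,0],[0,0.008,-0.035,0.005,0],[0,0.008,-0.035,0.005,0],[0,0.008,-0.035,0.005,0],[0,0.008,-0.035,0.005,0],[0,0.008,-0.035,0.005,0],[0,0.008,-0.035,0.005,0],[0,0.008,-0.035,0.005,0],[0,0.008,-0.035,0.005,0]],
])

```text
time: 2.28
tcp_pos: [597.6, -27.6, 302.8]
orientation: [0.722, 0.692, 0.0, -0.0]
wrist_force: [0.4, 0.6, 0.3]
finger_gap: 87.2
grasp_force: 0.0
```

step_arm([
  [[0,0,0,0,0],[0,0,0,0,0],[0,0,0,0,0],[0,0,0,0,0]],
])

```text
time: 2.62
tcp_pos: [597.4, -25.3, 302.1]
orientation: [0.722, 0.692, 0.0, -0.001]
wrist_force: [-0.9, 0.1, 0.7]
finger_gap: 87.0
grasp_force: 0.0
```

Run:
```python
from h import *
w=snapshot('wrist'); cv2.imwrite('pics/w2.png',w); s=read_state(); print(s['tcp_pos'],s['orientation'])
import pickle; pickle.dump((s['tcp_pos'],s['orientation']),open('w2.pkl','wb'))
```

```text
[597.39790761 -25.46371789 302.1146404 ] [ 7.21559660e-01  6.92351971e-01  1.81491524e-05 -6.36442429e-04]
```

View pics/w2.png

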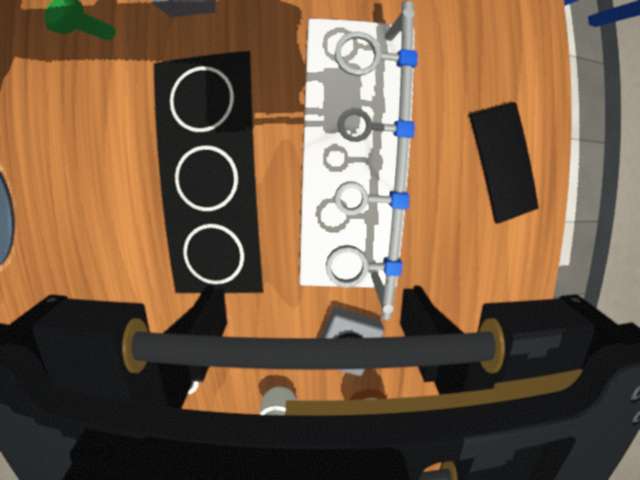

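Rings at about (357,53), (355,124), (350,198), (347,264); mat circles at (202,99), (206,178), (213,253). I'll refine them with local Hough.

Run:
```python
from h import *
np.set_printoptions(suppress=True,precision=1)
w=cv2.imread('pics/w2.png'); g=cv2.cvtColor(w,cv2.COLOR_BGR2GRAY)
G=cv2.resize(g,None,fx=4,fy=4,interpolation=cv2.INTER_CUBIC)
def hough(x,y,h,rmin,rmax):
    c=G[(y-h)*4:(y+h)*4,(x-h)*4:(x+h)*4]
    k=cv2.HoughCircles(cv2.GaussianBlur(c,(5,5),0),cv2.HOUGH_GRADIENT_ALT,1,200,param1=100,param2=.3,minRadius=rmin*4,maxRadius=rmax*4)
    return None if k is None else np.r_[(k[0,0,:2]+.5)/4-.5+[x-h,y-h],k[0,0,2]/4]
P=[]
for x,y in((357,53),(355,124),(350,198),(347,264)):
    k=hough(x,y,28,8,25); print('ring',k); P.append(k[:2] if k is not None else (x,y))
print(cast('wrist',P,115)[:,:2]); q=cast('wrist',[(357,53),(355,124),(350,198),(347,264)],115)[:,:2];print(q,np.diff(q,axis=0))
C=[]
for x,y in((202,99),(206,178),(213,253)):
    k=hough(x,y,38,25,36); print('circ',k); C.append(k[:2] if k is not None else (x,y))
print(cast('wrist',C,1)[:,:2])
print('btn',cast('wrist',[(349,350)],38))
```

```text
ring [357.9  52.9  22.3]
ring [354.1 125.4  17. ]
ring [350.9 197.4  16.6]
ring [346.1 263.4  18.6]
[[646.1 132.8]
 [639.9  63.1]
 [635.   -5.5]
 [629.3 -72.3]]
[[645.3 132.7]
 [640.7  64.4]
 [634.2  -6.1]
 [630.2 -73. ]] [[ -4.5 -68.4]
 [ -6.5 -70.4]
 [ -4.  -66.9]]
circ [201.4 100.4  31.9]
circ [205.6 178.1  32.2]
circ [213.6 254.4  30.2]
[[462.9 109.4]
 [461.2   8.8]
 [460.9 -94.5]]
btn [[ 638.8 -226.9   38. ]]
```

step_arm([
  [[0,-0.0015,0.0314,-0.01,0],[0,-0.0015,0.0314,-0.01,0],[0,-0.0015,0.0314,-0.01,0],[0,-0.0015,0.0314,-0.01,0],[0,-0.0015,0.0314,-0.01,0],[0,-0.0015,0.0314,-0.01,0],[0,-0.0015,0.0314,-0.01,0],[0,-0.0015,0.0314,-0.01,0],[0,-0.0015,0.0314,-0.01,0],[0,-0.0015,0.0314,-0.01,0]],
])

```text
time: 3.5
tcp_pos: [581.1, 289.2, 201.9]
orientation: [0.722, 0.692, -0.0, -0.0]
wrist_force: [1.1, -0.1, -0.1]
finger_gap: 87.0
grasp_force: 0.0
```

step_arm([
  [[0,0,0,0,0],[0,0,0,0,0],[0,0,0,0,0],[0,0,0,0,0]],
])

```text
time: 3.83
tcp_pos: [582.9, 284.7, 203.1]
orientation: [0.723, 0.69, 0.0, 0.0]
wrist_force: [-0.2, -0.8, 0.6]
finger_gap: 87.1
grasp_force: 0.0
```

step_arm([
  [[0,-0.001,0.0045,-0.015,0],[0,0,0,-0.03,0],[0,0,0,-0.03,0],[0,0,0,-0.02,0],[0,0,0,0,0],[0,0,0,0,0],[0,0,0,0,0]],
], newtons=25)

```text
time: 4.42
tcp_pos: [583.2, 289.9, 109.5]
orientation: [0.724, 0.69, 0.002, 0.001]
wrist_force: [-0.6, 0.3, 0.6]
finger_gap: 86.8
grasp_force: 0.0
```

step_arm([
  [[1,0,0,0,0],[1,0,0,0,0],[1,0,0,0,0],[1,0,0,0,0],[1,0,0,0,0],[1,0,0,0,0],[1,0,0,0,0],[1,0,0,0,0]],
], newtons=25)

```text
time: 5.08
tcp_pos: [581.7, 290.3, 107.6]
orientation: [0.723, 0.691, 0.0, 0.0]
wrist_force: [1.2, 0.5, 0.3]
finger_gap: 43.0
grasp_force: 25.0
```

step_arm([
  [[1,0,0,0.02,0],[1,0,0,0.03,0],[1,0,0,0.035,0],[1,0,0,0.035,0],[1,0,0,0.03,0],[1,0.003,-0.02,0,0],[1,0.004,-0.031,0,0],[1,0.004,-0.031,0,0],[1,0.004,-0.031,0,0],[1,0.004,-0.031,0,0]],
])

```text
time: 5.92
tcp_pos: [600.1, 144.8, 257.0]
orientation: [0.723, 0.691, -0.0, -0.0]
wrist_force: [0.6, -0.3, -2.7]
finger_gap: 43.4
grasp_force: 25.0
```

step_arm([
  [[1,0.004,-0.031,0,0],[1,0.004,-0.031,0,0],[1,0.004,-0.031,0,0],[1,0.004,-0.031,0,0],[1,0.004,-0.031,0,0],[1,0.004,-0.031,0,0],[1,0.004,-0.031,0,0],[1,0,0,0,0],[1,0,0,0,0],[1,0,0,0,0]],
])

```text
time: 6.75
tcp_pos: [628.3, -70.1, 256.9]
orientation: [0.723, 0.691, -0.0, -0.001]
wrist_force: [-0.7, -0.4, -2.3]
finger_gap: 43.3
grasp_force: 25.0
```

step_arm([
  [[1,0,0,0,0],[1,0,0,0,0],[1,0,0,0,0]],
])

```text
time: 7.0
tcp_pos: [628.7, -69.2, 257.4]
orientation: [0.722, 0.692, 0.0, -0.0]
wrist_force: [0.2, 0.2, -3.4]
finger_gap: 43.3
grasp_force: 25.0
```

step_arm([
  [[1,0.0005,-0.006,-0.015,0],[1,0,0,-0.02,0],[1,0,0,0,0],[1,0,0,0,0],[1,0,0,0,0]],
])

```text
time: 7.42
tcp_pos: [629.7, -76.2, 223.4]
orientation: [0.723, 0.691, 0.0, 0.0]
wrist_force: [0.6, 0.4, -1.9]
finger_gap: 42.9
grasp_force: 25.0
```

Run:
```python
from h import *
w=snapshot('wrist'); s=read_state(); print(s['tcp_pos'])
cv2.imwrite('pics/w3.png',cv2.resize(w[170:340,240:440],None,fx=3,fy=3,interpolation=2))
t=snapshot('top'); cv2.imwrite('pics/t3.png',t)
```

```text
[629.91568313 -76.40594839 223.80322918]
```

View pics/w3.png

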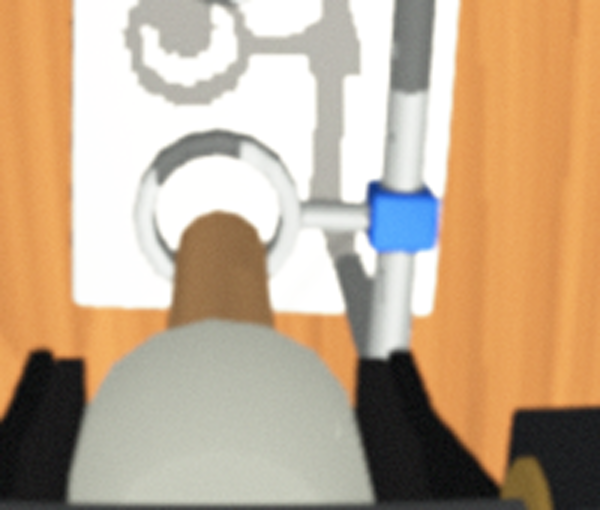

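The wrist crop shows the ring centred at about (217,212) and the handle foot centred at about (219,255); x is aligned. I'll work out y.

Run:
```python
from h import *
print(cast('wrist',[(313,255)],131), cast('wrist',[(312.3,240.7),(312.3,240)],117))
```

```text
[[630.59461141 -81.31072868 131.        ]] [[630.40876711 -74.60424482 117.        ]
 [630.43380332 -74.05217922 117.        ]]
```

Run:
```python
from h import *
print(cast('wrist',[(313,276.7)],251), cast('wrist',[(313,276.7)],230))
s=snapshot('scene'); cv2.imwrite('pics/s3.png',cv2.resize(s[150:360,220:440],None,fx=2.7,fy=2.7,interpolation=2))
print(proj('scene',[[629.5,-75.7,117],[629.5,-77,131]]), proj('scene',[[629.5,-77,131]])*1)
```

```text
[[631.63021062 -49.72196887 251.        ]] [[631.31570449 -58.22368243 230.        ]]
[[305.00612765 300.0181485 ]
 [304.46957142 296.0384741 ]] [[304.46957142 296.0384741 ]]
```

View pics/s3.png

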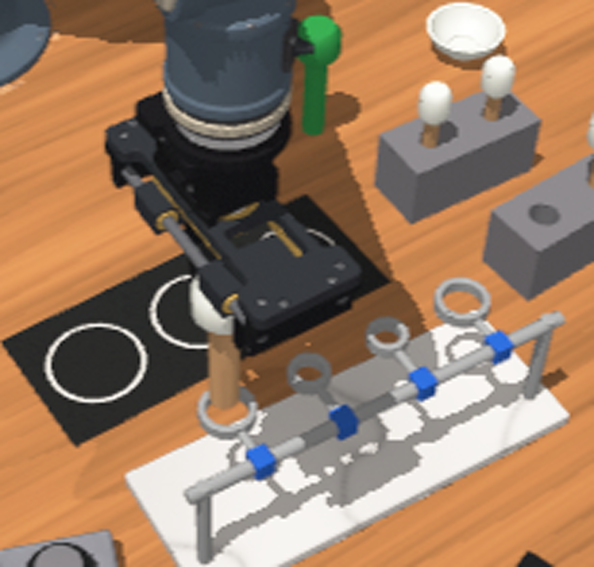

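The scene crop shows the handle just above the end ring with a slight lean. The wrist view puts the foot about 6 mm to the −y side of the ring centre, so the pestle leans in the grip. I'll shift +y, then lower while moving back in −y.

step_arm([
  [[1,0,0.006,0,0],[1,0,0,0,0],[1,0,0,-0.01,0],[1,0,0,-0.015,0],[1,0,-0.001,-0.015,0],[1,0,0,0,0],[1,0,0,0,0]],
])

```text
time: 8.15
tcp_pos: [628.4, -71.6, 181.4]
orientation: [0.723, 0.691, -0.001, -0.001]
wrist_force: [0.7, -0.3, -1.4]
finger_gap: 43.4
grasp_force: 25.0
```

Run:
```python
from h import *
w=snapshot('wrist'); s=read_state(); print(s['tcp_pos'],s['wrist_force'])
cv2.imwrite('pics/w4.png',cv2.resize(w[170:340,240:440],None,fx=3,fy=3,interpolation=2))
```

```text
[629.18945805 -71.80890802 182.54118015] [-0.34661067 -0.26854209 -1.72939794]
```

View pics/w4.png

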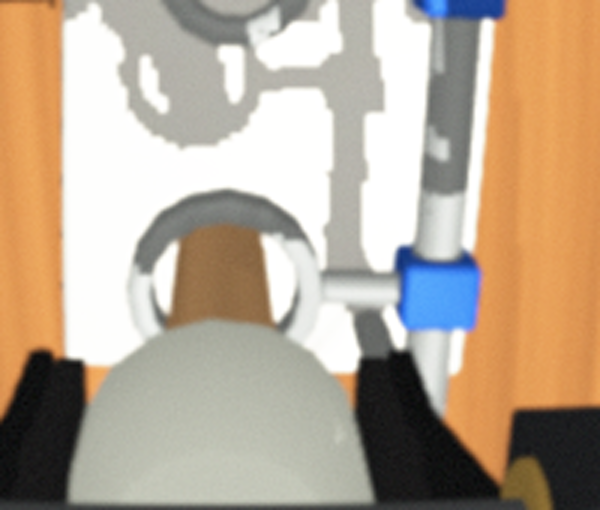

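The handle is inside the ring and centred in x, with no contact force. I'll lower the rest and release.

step_arm([
  [[1,0,-0.001,-0.02,0],[1,0,-0.001,-0.02,0],[1,0,-0.001,-0.015,0],[1,0,0,-0.004,0],[1,0,0,0,0],[1,0,0,0,0]],
])

```text
time: 8.7
tcp_pos: [630.0, -74.8, 124.8]
orientation: [0.723, 0.691, 0.001, 0.001]
wrist_force: [0.3, -0.7, -1.4]
finger_gap: 43.7
grasp_force: 25.0
```

step_arm([
  [[1,0,0,-0.004,0],[1,0,0,0,0],[1,0,0,0,0],[0.3,0,0,0,0],[0.3,0,0,0,0],[0.3,0,0,0,0],[0.3,0,0,0,0]],
])

```text
time: 9.28
tcp_pos: [629.4, -74.8, 120.0]
orientation: [0.723, 0.691, 0.0, 0.0]
wrist_force: [0.0, -0.8, -0.4]
finger_gap: 58.7
grasp_force: 0.0
```

step_arm([
  [[0.3,0,0,0.01,0],[0.3,0,0,0.03,0],[0.3,0,0,0.03,0],[0,-0.002,0.03,0.01,0],[0,-0.004,0.036,0,0],[0,-0.004,0.038,0,0],[0,-0.004,0.038,0,0],[0,-0.004,0.038,0,0],[0,-0.004,0.038,0,0],[0,-0.004,0.038,0,0]],
])

```text
time: 10.12
tcp_pos: [602.9, 183.1, 200.7]
orientation: [0.723, 0.691, 0.001, 0.0]
wrist_force: [0.9, 0.6, -0.3]
finger_gap: 86.3
grasp_force: 0.0
```

step_arm([
  [[0,-0.004,0.038,0,0],[0,-0.004,0.038,0,0],[0,-0.004,0.038,0,0],[0,-0.004,0.038,0,0],[0,-0.003,0.01,0,0],[0,0,0,0,0],[0,0,0,0,0],[0,0,0,0,0],[0,0,0,0,0],[0,0,0,0,0]],
])

```text
time: 10.95
tcp_pos: [585.0, 341.0, 200.0]
orientation: [0.724, 0.69, 0.0, 0.0]
wrist_force: [0.0, 0.1, -0.4]
finger_gap: 87.1
grasp_force: 0.0
```

Run:
```python
from h import *
np.set_printoptions(suppress=True,precision=1)
s=read_state(); w=snapshot('wrist'); cv2.imwrite('pics/w5.png',w); print(s['tcp_pos'])
t=snapshot('top'); cv2.imwrite('pics/t5.png',t)
h=cv2.cvtColor(t,cv2.COLOR_BGR2HSV); m=((h[...,2]>185)&(h[...,1]<60)).astype(np.uint8)*255
print(proj('top',[[629.5,-75,140]]))
g=cv2.cvtColor(t,cv2.COLOR_BGR2GRAY)[185:225,335:372]
k=cv2.HoughCircles(cv2.resize(g,None,fx=4,fy=4,interpolation=2),cv2.HOUGH_GRADIENT_ALT,1,30,param1=80,param2=.3,minRadius=24,maxRadius=44)
print(None if k is None else k/4+[335,185,0])
```

```text
[585. 341. 200.]
[[368.1 195.4]]
[[[368.5 194.8   7.5]
  [341.  195.8   7.1]]]
```

step_arm([
  [[0,-0.004,0.017,-0.015,0],[0,0,0,-0.03,0],[0,0,0,-0.03,0],[0,0,0,-0.017,0],[0,0,0,0,0],[0,0,0,0,0],[0,0,0,0,0]],
])

```text
time: 11.63
tcp_pos: [580.7, 361.3, 108.4]
orientation: [0.723, 0.691, 0.001, 0.0]
wrist_force: [-0.3, 0.8, -0.1]
finger_gap: 87.0
grasp_force: 0.0
```

step_arm([
  [[1,0,0,0,0],[1,0,0,0,0],[1,0,0,0,0],[1,0,0,0,0],[1,0,0,0,0],[1,0,0,0,0],[1,0,0,0,0],[1,0,0,0,0]],
])

```text
time: 12.3
tcp_pos: [580.1, 360.3, 107.6]
orientation: [0.723, 0.691, 0.0, -0.0]
wrist_force: [-0.4, -0.0, 0.8]
finger_gap: 43.3
grasp_force: 25.0
```

step_arm([
  [[1,0,0,0.02,0],[1,0,0,0.03,0],[1,0,0,0.035,0],[1,0,0,0.035,0],[1,0.004,-0.01,0.01,0],[1,0.008,-0.026,0,0],[1,0.009,-0.031,0,0],[1,0.009,-0.031,0,0],[1,0.009,-0.031,0,0],[1,0.009,-0.031,0,0]],
])

```text
time: 13.13
tcp_pos: [627.9, 198.2, 236.6]
orientation: [0.723, 0.691, -0.001, -0.0]
wrist_force: [0.8, 0.2, -1.2]
finger_gap: 43.1
grasp_force: 25.0
```

step_arm([
  [[1,0.009,-0.031,0,0],[1,0.008,-0.028,0,0],[1,0,0,0,0],[1,0,0,0,0],[1,0,0,0,0],[1,0,0,0,0],[1,0,0,0,0]],
])

```text
time: 13.72
tcp_pos: [644.6, 143.1, 237.1]
orientation: [0.722, 0.692, -0.0, -0.0]
wrist_force: [-0.2, -0.5, -1.9]
finger_gap: 43.3
grasp_force: 25.0
```

step_arm([
  [[1,0.001,-0.007,-0.013,0],[1,0,0,0,0],[1,0,0,0,0],[1,0,0,0,0],[1,0,0,0,0]],
])

```text
time: 14.13
tcp_pos: [646.3, 135.1, 225.1]
orientation: [0.723, 0.691, 0.0, 0.0]
wrist_force: [-0.1, 0.3, -0.8]
finger_gap: 43.3
grasp_force: 25.0
```

```bash
cat >> h.py <<'E'
def check(w,fz,rad,ringr,rc=None,hue=(5,20)):
    "held handle: far edge of foot (wood mask) and ring in wrist view"
    np.set_printoptions(suppress=True,precision=1)
    h=cv2.cvtColor(w,cv2.COLOR_BGR2HSV)
    m=((h[...,0]>=hue[0])&(h[...,0]<=hue[1])&(h[...,1]>90)&(h[...,2]<175)).astype(np.uint8)
    sub=m[200:290,285:345]
    for r in range(210,290,4):
        x=np.where(m[r,280:350])[0]; print(r,(x.min()+280,x.max()+280,len(x)) if len(x) else None,end=' ')
    print()
    for r in(230,236,242,248,254,260): print(r,[tuple(int(v) for v in h[r,c]) for c in(305,313,320)])
E
python3 - <<'E'
from h import *
w=snapshot('wrist'); s=read_state(); print(s['tcp_pos']); cv2.imwrite('pics/w6.png',w)
check(w,0,11,0)
cv2.imwrite('pics/w6c.png',cv2.resize(w[170:340,240:440],None,fx=3,fy=3,interpolation=2))
E
```

```text
[646.32351793 134.993919   225.13549103]
210 None 214 None 218 None 222 None 226 None 230 None 234 None 238 None 242 (np.int64(306), np.int64(319), 14) 246 (np.int64(302), np.int64(324), 23) 250 (np.int64(301), np.int64(326), 26) 254 (np.int64(300), np.int64(328), 29) 258 (np.int64(299), np.int64(327), 29) 262 (np.int64(299), np.int64(328), 30) 266 (np.int64(298), np.int64(328), 31) 270 (np.int64(298), np.int64(328), 31) 274 (np.int64(297), np.int64(329), 33) 278 (np.int64(297), np.int64(298), 2) 282 None 286 None 
230 [(30, 2, 254), (30, 2, 254), (30, 1, 254)]
236 [(30, 5, 247), (30, 2, 254), (30, 2, 254)]
242 [(15, 89, 149), (15, 128, 138), (16, 67, 174)]
248 [(16, 130, 145), (14, 132, 137), (14, 131, 134)]
254 [(16, 128, 145), (15, 128, 139), (16, 130, 131)]
260 [(15, 132, 147), (15, 136, 137), (15, 127, 139)]
```

View pics/w6c.png

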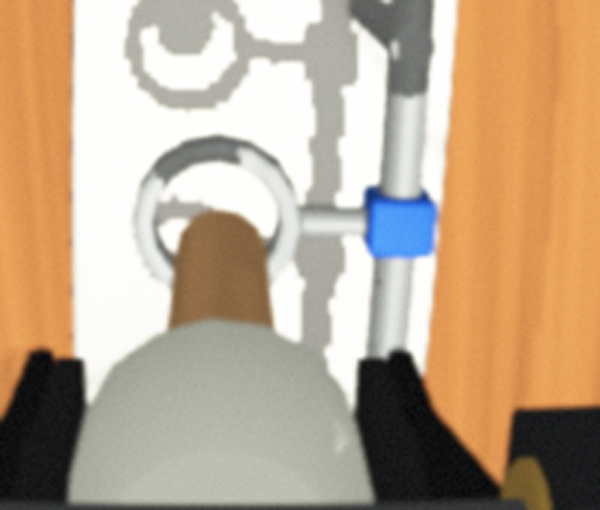

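Same geometry as with the first pestle (ring at (217,215), foot edge at row 212), so I'll repeat that manoeuvre.

step_arm([
  [[1,-0.0005,0.005,0,0],[1,0,0,0,0],[1,0,0,-0.01,0],[1,0,0,-0.015,0],[1,0,-0.001,-0.015,0],[1,0,0,0,0],[1,0,0,0,0]],
])

```text
time: 14.77
tcp_pos: [644.9, 138.1, 183.4]
orientation: [0.723, 0.691, -0.001, -0.001]
wrist_force: [0.1, 0.2, -0.6]
finger_gap: 43.4
grasp_force: 25.0
```

step_arm([
  [[1,0,-0.001,-0.02,0],[1,0,-0.001,-0.02,0],[1,0,-0.001,-0.015,0],[1,0,0,-0.005,0],[1,0,0,0,0],[1,0,0,0,0]],
])

```text
time: 15.27
tcp_pos: [646.5, 135.5, 125.7]
orientation: [0.723, 0.691, 0.001, 0.0]
wrist_force: [-0.4, 0.2, -0.8]
finger_gap: 43.0
grasp_force: 25.0
```

step_arm([
  [[1,0,0,-0.005,0],[1,0,0,0,0],[1,0,0,0,0],[0.3,0,0,0,0],[0.3,0,0,0,0],[0.3,0,0,0,0],[0.3,0,0,0,0]],
])

```text
time: 15.85
tcp_pos: [645.9, 135.4, 120.0]
orientation: [0.723, 0.691, 0.0, 0.0]
wrist_force: [0.7, -0.4, -0.4]
finger_gap: 58.5
grasp_force: 0.0
```

step_arm([
  [[0.3,0,0,0.01,0],[0.3,0,0,0.03,0],[0.3,0,0,0.03,0],[0,-0.025,0.018,0.01,0],[0,-0.032,0.022,0,0],[0,-0.032,0.022,0,0],[0,-0.032,0.022,0,0],[0,-0.032,0.022,0,0],[0,-0.032,0.022,0,0],[0,-0.006,0.002,0,0]],
])

```text
time: 16.68
tcp_pos: [448.9, 270.4, 200.1]
orientation: [0.72, 0.694, -0.0, -0.002]
wrist_force: [0.4, 0.4, 0.0]
finger_gap: 86.4
grasp_force: 0.0
```

step_arm([
  [[0,0,0,-0.02,0],[0,0,0,0,0],[0,0,0,0,0],[0,0,0,0,0],[0,0,0,0,0],[0,0,0,0,0]],
])

```text
time: 17.18
tcp_pos: [455.5, 265.1, 180.3]
orientation: [0.723, 0.69, 0.001, 0.0]
wrist_force: [0.1, 0.9, -0.0]
finger_gap: 87.1
grasp_force: 0.0
```

Run:
```python
from h import *
np.set_printoptions(suppress=True,precision=1)
s=read_state(); w=snapshot('wrist'); cv2.imwrite('pics/w7.png',w); print(s['tcp_pos'])
h=cv2.cvtColor(w,cv2.COLOR_BGR2HSV); m=((h[...,2]>150)&(h[...,1]<40)).astype(np.uint8)*255; m[310:]=0
for c in cv2.findContours(m,cv2.RETR_EXTERNAL,cv2.CHAIN_APPROX_NONE)[0]:
    if cv2.contourArea(c)>300: print(cv2.boundingRect(c),np.round(cv2.minEnclosingCircle(c)[0]),cast('wrist',[cv2.minEnclosingCircle(c)[0]],116)[0])
g=cv2.cvtColor(w,cv2.COLOR_BGR2GRAY)
k=cv2.HoughCircles(g,cv2.HOUGH_GRADIENT_ALT,1,30,param1=100,param2=.5,minRadius=18,maxRadius=40)
if k is not None:
  for c in k[0]: print(c,cast('wrist',[c[:2]],117)[0])
t=snapshot('top')
g=cv2.cvtColor(t,cv2.COLOR_BGR2GRAY)[170:225,270:385]
k=cv2.HoughCircles(cv2.resize(g,None,fx=4,fy=4,interpolation=2),cv2.HOUGH_GRADIENT_ALT,1,30,param1=80,param2=.3,minRadius=24,maxRadius=44)
print(proj('top',[[646,135,140],[629.5,-75,140]]),k/4+[270,170,0])
```

```text
[455.5 265.1 180.3]
(535, 278, 23, 22) [546. 287.] [635.7 233.9 116. ]
(453, 278, 78, 32) [491. 296.] [585. 232. 116.]
(274, 198, 78, 91) [311. 240.] [455.5 279.8 116. ]
(274, 124, 78, 66) [312. 158.] [458.3 332.3 116. ]
(430, 75, 71, 175) [459. 162.] [552.4 328.1 116. ]
(113, 20, 79, 84) [152.  62.] [360.1 403.4 116. ]
(321, 0, 109, 17) [375.   0.] [501.8 431.5 116. ]
[482.  304.   32.8] [577.8 226.2 117. ]
[315.  156.   22.9] [460.4 333.2 117. ]
[156.   59.   35.7] [363.3 404.5 117. ]
[181.  233.   31.6] [370.2 289.4 117. ]
[ 82.  198.   34.4] [295.4 319.4 117. ]
[60.  61.  25.2] [285.3 420.6 117. ]
[92.  30.  33.2] [314.  436.5 117. ]
[325.  348.   23.4] [461.6 199.5 117. ]
[[287.1 187.7]
 [368.1 195.4]] [[[287.  187.2   7.4]
  [368.2 194.5   9. ]
  [323.8 183.8   9.2]
  [341.  195.8   7.2]
  [324.2 203.8   7.9]
  [368.2 194.5   6.5]
  [314.2 193.8   6.4]
  [347.8 209.5   7.2]
  [303.2 203.2   6.5]]]
```

step_arm([
  [[0,0,0,-0.03,0],[0,0,0,-0.03,0],[0,0,0,-0.027,0],[0,0,0,0,0],[0,0,0,0,0],[0,0,0,0,0]],
])

```text
time: 17.78
tcp_pos: [455.8, 265.7, 93.9]
orientation: [0.723, 0.691, 0.001, 0.0]
wrist_force: [0.5, 0.4, -0.8]
finger_gap: 87.0
grasp_force: 0.0
```

step_arm([
  [[1,0,0,0,0],[1,0,0,0,0],[1,0,0,0,0],[1,0,0,0,0],[1,0,0,0,0],[1,0,0,0,0],[1,0,0,0,0],[1,0,0,0,0],[1,0,0,0,0]],
])

```text
time: 18.53
tcp_pos: [454.6, 265.3, 92.5]
orientation: [0.723, 0.691, -0.0, -0.0]
wrist_force: [-0.1, 0.4, -0.5]
finger_gap: 35.0
grasp_force: 0.0
```

step_arm([
  [[1,0,0,0.02,0],[1,0,0,0.03,0],[1,0,0,0.035,0],[1,0,0,0.035,0],[1,0,0,0.03,0],[1,0.01,-0.015,0.01,0],[1,0.02,-0.03,0,0],[1,0.02,-0.03,0,0],[1,0.02,-0.03,0,0],[1,0.02,-0.03,0,0]],
])

```text
time: 19.37
tcp_pos: [545.0, 129.0, 252.6]
orientation: [0.723, 0.691, 0.0, -0.0]
wrist_force: [1.7, -0.6, -0.4]
finger_gap: 27.9
grasp_force: 25.0
```

step_arm([
  [[1,0.02,-0.03,0,0],[1,0.02,-0.03,0,0],[1,0.02,-0.03,0,0],[1,0.02,-0.03,0,0],[1,0.009,-0.015,0,0],[1,0,0,0,0],[1,0,0,0,0],[1,0,0,0,0],[1,0,0,0,0]],
])

```text
time: 20.12
tcp_pos: [633.1, -2.8, 252.3]
orientation: [0.722, 0.692, 0.0, -0.001]
wrist_force: [0.7, -0.3, -0.3]
finger_gap: 27.7
grasp_force: 25.0
```

step_arm([
  [[1,0.001,-0.001,-0.013,0],[1,0,0,-0.015,0],[1,0,0,0,0],[1,0,0,0,0],[1,0,0,0,0],[1,0,0,0,0]],
])

```text
time: 20.62
tcp_pos: [635.1, -5.5, 225.3]
orientation: [0.723, 0.691, 0.001, 0.0]
wrist_force: [0.4, -0.6, -0.7]
finger_gap: 27.9
grasp_force: 25.0
```

Run:
```python
from h import *
w=snapshot('wrist'); s=read_state(); print(s['tcp_pos'])
sc=snapshot('scene')
a=cv2.resize(w[170:340,240:400],None,fx=3.5,fy=3.5,interpolation=2)[:590,:560]
cv2.imwrite('pics/w8.png',a); check(w,0,7,0)
```

```text
[635.05855662  -5.57865657 225.35283356]
210 None 214 None 218 None 222 None 226 None 230 None 234 None 238 None 242 (np.int64(315), np.int64(317), 3) 246 (np.int64(309), np.int64(323), 15) 250 (np.int64(308), np.int64(324), 17) 254 (np.int64(307), np.int64(324), 18) 258 (np.int64(307), np.int64(324), 18) 262 (np.int64(306), np.int64(324), 19) 266 (np.int64(306), np.int64(324), 19) 270 (np.int64(305), np.int64(324), 20) 274 (np.int64(305), np.int64(324), 20) 278 None 282 None 286 None 
230 [(53, 8, 128), (26, 11, 159), (50, 5, 159)]
236 [(21, 14, 185), (24, 13, 190), (30, 1, 255)]
242 [(24, 14, 187), (15, 75, 146), (21, 25, 231)]
248 [(19, 20, 182), (16, 127, 131), (16, 132, 126)]
254 [(21, 29, 149), (15, 125, 131), (15, 130, 124)]
260 [(19, 30, 178), (15, 128, 132), (15, 126, 125)]
```

View pics/w8.png

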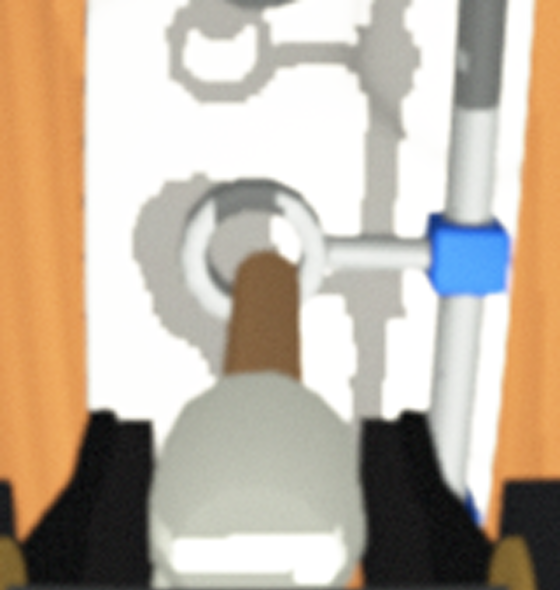

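The small handle's foot is at about column 316, with its far edge at row 242. The ring is centred at about (312.6,242), so the foot is ~2–3 mm to +x, and the head sits lower in the fingers than planned.

Run:
```python
from h import *
np.set_printoptions(suppress=True,precision=1)
for z in(131,135,140,147): print(z,cast('wrist',[(316,242)],z)[0]-[0,7,0])
print(cast('wrist',[(312.6,241.7)],117)[0], cast('wrist',[(313,240.7)],131)[0])
T=camera_params('wrist')['tool_from_camera']; print(cast('wrist',[(314.5,276.3)],221)[0])
```

```text
131 [638.2  -8.1 131. ]
135 [638.2  -6.9 135. ]
140 [638.2  -5.4 140. ]
147 [638.2  -3.3 147. ]
[635.6  -5.  117. ] [636.1  -0.1 131. ]
[637.    8.6 221. ]
```

step_arm([
  [[1,-0.0023,0.002,0,0],[1,0,0,0,0],[1,0,0,0,0],[1,0,0,-0.012,0],[1,0,0,-0.012,0],[1,0,0,-0.012,0],[1,0,0,0,0],[1,0,0,0,0]],
])

```text
time: 21.38
tcp_pos: [631.4, -3.7, 186.9]
orientation: [0.723, 0.691, -0.001, -0.001]
wrist_force: [-0.1, 0.7, -1.6]
finger_gap: 27.9
grasp_force: 25.0
```

Run:
```python
from h import *
w=snapshot('wrist'); s=read_state(); print(s['tcp_pos'],s['wrist_force'])
cv2.imwrite('pics/w9.png',w); check(w,0,7,0)
h=cv2.cvtColor(w,cv2.COLOR_BGR2HSV)
for r in(246,250,254,262,268): print(r,[int(v) for v in h[r,285:345:2,2]])
```

```text
[632.11167881  -3.78423833 187.85273599] [ 0.03173415  0.52907951 -0.58628312]
210 None 214 None 218 None 222 None 226 None 230 None 234 None 238 None 242 None 246 None 250 (np.int64(310), np.int64(323), 14) 254 (np.int64(307), np.int64(324), 18) 258 (np.int64(307), np.int64(324), 18) 262 (np.int64(306), np.int64(325), 20) 266 (np.int64(305), np.int64(325), 21) 270 (np.int64(305), np.int64(325), 21) 274 (np.int64(305), np.int64(325), 21) 278 None 282 None 286 None 
230 [(24, 5, 250), (30, 2, 253), (30, 2, 253)]
236 [(27, 14, 166), (30, 6, 125), (27, 16, 163)]
242 [(40, 8, 102), (53, 8, 122), (60, 9, 119)]
248 [(50, 7, 113), (15, 70, 109), (16, 84, 124)]
254 [(19, 39, 124), (16, 132, 116), (14, 129, 115)]
260 [(17, 52, 132), (15, 133, 119), (14, 127, 116)]
246 [166, 167, 168, 168, 169, 166, 141, 99, 101, 112, 116, 115, 113, 112, 111, 110, 108, 129, 189, 208, 218, 224, 229, 231, 219, 160, 157, 252, 254, 254]
250 [167, 168, 167, 172, 168, 151, 104, 105, 109, 110, 106, 107, 113, 119, 117, 113, 117, 111, 111, 111, 199, 249, 232, 224, 230, 228, 193, 151, 251, 254]
254 [166, 168, 167, 168, 164, 143, 194, 221, 234, 184, 124, 114, 115, 116, 116, 114, 113, 116, 112, 109, 190, 254, 253, 242, 214, 227, 227, 210, 184, 204]
262 [168, 166, 166, 170, 166, 190, 219, 232, 208, 125, 118, 112, 121, 122, 116, 117, 112, 114, 110, 111, 127, 170, 214, 208, 133, 191, 224, 227, 205, 209]
268 [168, 164, 167, 168, 168, 176, 211, 231, 234, 176, 112, 113, 120, 119, 119, 116, 118, 115, 115, 110, 118, 133, 103, 95, 169, 221, 228, 222, 230, 238]
```

The foot has passed the rim (the +y rim now occludes it) and the handle sits near the −x side. I'll nudge +x and go on lowering.

step_arm([
  [[1,0.002,0,0,0],[1,0,0,-0.012,0],[1,0,-0.0005,-0.012,0],[1,0,-0.0005,-0.012,0],[1,0,0,0,0],[1,0,0,0,0]],
])

```text
time: 21.93
tcp_pos: [633.5, -4.7, 151.1]
orientation: [0.723, 0.691, -0.001, -0.001]
wrist_force: [-0.1, -0.4, -0.1]
finger_gap: 28.0
grasp_force: 25.0
```

Run:
```python
from h import *
w=snapshot('wrist'); s=read_state(); print(s['tcp_pos'],s['wrist_force'])
cv2.imwrite('pics/w10.png',w)
h=cv2.cvtColor(w,cv2.COLOR_BGR2HSV)
for r in(262,268,272,276): print(r,[int(v) for v in h[r,275:355:2,2]])
```

```text
[634.17622233  -4.74945257 152.00218373] [ 0.32608623 -1.04345878 -0.44163473]
262 [178, 178, 182, 182, 180, 181, 178, 178, 155, 111, 104, 113, 123, 126, 125, 126, 121, 122, 121, 123, 120, 121, 120, 123, 126, 126, 128, 129, 128, 118, 108, 195, 255, 254, 254, 254, 254, 254, 244, 184]
268 [178, 179, 179, 182, 176, 179, 176, 145, 108, 114, 121, 121, 117, 116, 128, 120, 122, 127, 127, 126, 123, 125, 123, 126, 121, 134, 166, 129, 119, 124, 123, 115, 114, 244, 255, 254, 254, 255, 251, 194]
272 [207, 175, 179, 176, 177, 178, 171, 121, 121, 122, 115, 117, 130, 172, 156, 121, 126, 129, 128, 125, 128, 120, 126, 125, 121, 147, 251, 252, 167, 117, 119, 118, 115, 127, 185, 199, 180, 128, 130, 131]
276 [227, 177, 179, 175, 175, 177, 145, 117, 117, 118, 118, 128, 171, 178, 151, 133, 140, 143, 143, 145, 149, 152, 139, 133, 128, 129, 167, 185, 166, 123, 117, 120, 116, 116, 146, 173, 176, 178, 176, 176]
```

step_arm([
  [[1,0,0,-0.01,0],[1,0,0,-0.007,0],[1,0,0,0,0],[1,0,0,0,0],[1,0,0,0,0]],
])

```text
time: 22.4
tcp_pos: [634.4, -4.7, 135.6]
orientation: [0.723, 0.691, 0.0, 0.0]
wrist_force: [0.4, -0.1, 0.2]
finger_gap: 27.9
grasp_force: 25.0
```

step_arm([
  [[1,0,0,-0.004,0],[1,0,0,0,0],[1,0,0,0,0],[1,0,0,0,0]],
])

```text
time: 22.73
tcp_pos: [634.4, -4.7, 131.7]
orientation: [0.723, 0.691, 0.0, 0.0]
wrist_force: [-0.4, 0.1, 0.1]
finger_gap: 28.0
grasp_force: 25.0
```

step_arm([
  [[1,0,0,-0.003,0],[1,0,0,0,0],[1,0,0,0,0],[1,0,0,0,0]],
])

```text
time: 23.07
tcp_pos: [634.5, -5.1, 129.4]
orientation: [0.723, 0.691, 0.0, 0.0]
wrist_force: [-2.6, 0.1, 4.6]
finger_gap: 27.9
grasp_force: 25.0
```

Run:
```python
from h import *
s=read_state(); print(s['tcp_pos'],s['wrist_force'],s['moment'])
w=snapshot('wrist'); cv2.imwrite('pics/w11.png',w)
h=cv2.cvtColor(w,cv2.COLOR_BGR2HSV)
for r in range(262,290,4): print(r,[int(v) for v in h[r,285:355:2,2]])
```

```text
[634.54816148  -5.05629061 129.40161017] [-2.55660101  0.09241992  4.58545613] [-0.14950951  0.51600142 -0.00701416]
262 [165, 163, 164, 164, 163, 166, 167, 167, 165, 158, 120, 99, 103, 105, 103, 101, 103, 103, 102, 107, 164, 249, 252, 252, 252, 252, 252, 252, 252, 252, 252, 252, 252, 251, 196]
266 [168, 165, 162, 167, 163, 147, 126, 114, 98, 93, 94, 95, 98, 92, 98, 95, 95, 97, 93, 93, 108, 191, 242, 252, 252, 252, 252, 252, 252, 252, 252, 252, 252, 251, 195]
270 [164, 164, 164, 147, 104, 90, 94, 96, 97, 104, 104, 108, 111, 111, 115, 112, 108, 108, 107, 100, 99, 104, 93, 93, 151, 244, 252, 252, 252, 252, 252, 252, 253, 251, 193]
274 [163, 148, 111, 94, 95, 103, 110, 114, 116, 117, 113, 114, 114, 115, 113, 114, 117, 114, 112, 118, 116, 114, 111, 102, 99, 106, 212, 252, 252, 252, 252, 253, 252, 251, 193]
278 [142, 94, 94, 105, 112, 112, 112, 116, 128, 140, 146, 153, 154, 153, 154, 153, 155, 155, 148, 139, 126, 119, 115, 114, 114, 105, 92, 123, 246, 252, 252, 252, 249, 244, 184]
282 [111, 99, 106, 107, 117, 128, 144, 152, 154, 158, 154, 156, 155, 161, 158, 155, 160, 155, 156, 155, 155, 153, 150, 140, 115, 109, 109, 97, 184, 252, 238, 183, 170, 171, 169]
286 [102, 105, 111, 132, 150, 156, 152, 154, 160, 159, 158, 158, 162, 161, 161, 163, 160, 160, 159, 159, 157, 156, 155, 156, 152, 133, 111, 107, 98, 107, 117, 113, 114, 119, 111]
```

Contact at tcp z≈129 means the cone is on the ring. Releasing and moving on to the last small pestle.

step_arm([
  [[0.45,0,0,0,0],[0.45,0,0,0,0],[0.45,0,0,0,0],[0.45,0,0,0,0],[0.45,0,0,0.01,0],[0.45,0,0,0.03,0],[0.45,0,0,0.03,0],[0.2,0,0,0,0]],
])

```text
time: 23.78
tcp_pos: [638.2, -5.4, 205.3]
orientation: [0.723, 0.691, 0.004, 0.004]
wrist_force: [0.8, -0.6, 0.3]
finger_gap: 49.9
grasp_force: 0.0
```

step_arm([
  [[0,-0.018,0.034,0,0],[0,-0.018,0.034,0,0],[0,-0.018,0.034,0,0],[0,-0.018,0.034,0,0],[0,-0.018,0.034,0,0],[0,-0.018,0.034,0,0],[0,-0.018,0.034,0,0],[0,-0.018,0.034,0,0],[0,-0.018,0.034,0,0],[0,-0.013,0.032,0,0]],
])

```text
time: 24.62
tcp_pos: [457.6, 335.5, 199.3]
orientation: [0.723, 0.691, 0.0, -0.0]
wrist_force: [-0.3, 0.5, -0.1]
finger_gap: 87.1
grasp_force: 0.0
```

step_arm([
  [[0,0,0,-0.03,0],[0,0,0,0,0],[0,0,0,0,0],[0,0,0,0,0],[0,0,0,0,0],[0,0,0,0,0]],
])

```text
time: 25.12
tcp_pos: [460.7, 332.6, 169.9]
orientation: [0.724, 0.69, 0.001, 0.0]
wrist_force: [-0.5, 0.2, 1.1]
finger_gap: 86.9
grasp_force: 0.0
```

Run:
```python
from h import *
np.set_printoptions(suppress=True,precision=1)
s=read_state(); print(s['tcp_pos'])
t=snapshot('top'); cv2.imwrite('pics/t12.png',t)
P=[[646,135,140],[640.3,65,138],[635,-5,138],[629.5,-75,140]]
for p in P: print(proj('top',[p])[0])
g=cv2.cvtColor(t,cv2.COLOR_BGR2GRAY)[170:225,270:385]
k=cv2.HoughCircles(cv2.resize(g,None,fx=4,fy=4,interpolation=2),cv2.HOUGH_GRADIENT_ALT,1,30,param1=80,param2=.3,minRadius=14,maxRadius=44)
print(k/4+[270,170,0])
hv=cv2.cvtColor(t,cv2.COLOR_BGR2HSV)
for r in range(188,200): print([int(v) for v in hv[r,330:352,2]])
```

```text
[460.7 332.6 169.9]
[287.1 187.7]
[314.1 190.5]
[341.1 193. ]
[368.1 195.4]
[[[314.2 193.    5.8]
  [287.5 186.8   6.6]
  [368.5 195.    9.3]
  [368.5 195.    6.5]
  [306.5 183.2   7.7]
  [287.5 186.8   9.6]
  [303.5 203.5   5.6]
  [341.8 192.5   4.7]
  [320.5 183.2   4.2]
  [273.5 191.8   4.9]
  [378.5 187.2   4.5]]]
[100, 101, 105, 114, 143, 145, 142, 137, 145, 157, 161, 177, 170, 178, 184, 195, 198, 198, 198, 198, 198, 199]
[100, 99, 99, 100, 102, 99, 100, 120, 170, 203, 212, 218, 213, 199, 172, 161, 154, 152, 152, 153, 153, 154]
[98, 99, 98, 96, 93, 91, 101, 143, 211, 227, 228, 228, 228, 223, 195, 152, 117, 110, 109, 110, 110, 110]
[96, 95, 93, 92, 96, 96, 115, 166, 225, 229, 229, 230, 230, 228, 218, 170, 121, 105, 103, 104, 104, 104]
[91, 96, 97, 106, 135, 105, 124, 185, 227, 229, 229, 230, 230, 229, 225, 183, 135, 116, 114, 114, 113, 105]
[97, 136, 144, 152, 151, 103, 125, 188, 227, 229, 230, 230, 230, 229, 224, 181, 155, 170, 173, 174, 165, 113]
[106, 166, 176, 177, 151, 98, 116, 163, 215, 228, 230, 230, 230, 228, 211, 168, 157, 196, 200, 200, 191, 127]
[113, 175, 184, 183, 152, 95, 103, 129, 176, 216, 227, 228, 226, 211, 180, 151, 152, 197, 203, 203, 200, 178]
[116, 180, 188, 183, 139, 91, 96, 109, 134, 168, 176, 185, 187, 171, 148, 137, 159, 199, 204, 203, 204, 202]
[117, 183, 191, 184, 133, 83, 88, 99, 108, 121, 123, 132, 137, 133, 128, 131, 154, 199, 203, 203, 204, 204]
[118, 184, 192, 190, 163, 88, 79, 89, 96, 101, 106, 110, 113, 115, 121, 137, 165, 200, 203, 204, 204, 204]
[118, 185, 192, 193, 183, 119, 80, 79, 84, 89, 93, 101, 102, 116, 123, 139, 188, 203, 204, 204, 204, 204]
```

Small pestle head sits at (341.2,192.5) against a predicted (341.1,193). Next, the last small pestle, with more closing time.

step_arm([
  [[0,0,0,-0.03,0],[0,0,0,-0.03,0],[0,0,0,-0.017,0],[0.3,0,0,0,0],[0.4,0,0,0,0],[0.5,0,0,0,0]],
])

```text
time: 25.67
tcp_pos: [460.6, 333.7, 93.1]
orientation: [0.723, 0.691, 0.001, 0.0]
wrist_force: [0.3, -0.9, 0.5]
finger_gap: 74.5
grasp_force: 0.0
```

step_arm([
  [[1,0,0,0,0],[1,0,0,0,0],[1,0,0,0,0],[1,0,0,0,0],[1,0,0,0,0],[1,0,0,0,0],[1,0,0,0,0],[1,0,0,0,0],[1,0,0,0,0],[1,0,0,0,0]],
])

```text
time: 26.5
tcp_pos: [459.4, 333.4, 91.6]
orientation: [0.723, 0.691, 0.0, 0.0]
wrist_force: [-0.5, -0.0, 1.8]
finger_gap: 27.8
grasp_force: 25.0
```

step_arm([
  [[1,0,0,0.02,0],[1,0,0,0.03,0],[1,0,0,0.035,0],[1,0,0,0.035,0],[1,0.008,-0.012,0.02,0],[1,0.02,-0.03,0.01,0],[1,0.02,-0.03,0,0],[1,0.02,-0.03,0,0],[1,0.02,-0.03,0,0],[1,0.02,-0.03,0,0]],
])

```text
time: 27.33
tcp_pos: [567.7, 169.8, 241.5]
orientation: [0.723, 0.691, 0.0, -0.0]
wrist_force: [0.5, 0.8, -0.6]
finger_gap: 28.0
grasp_force: 25.0
```

step_arm([
  [[1,0.02,-0.03,0,0],[1,0.02,-0.03,0,0],[1,0.02,-0.03,0,0],[1,0.013,-0.016,0,0],[1,0,0,0,0],[1,0,0,0,0],[1,0,0,0,0],[1,0,0,0,0],[1,0,0,0,0]],
])

```text
time: 28.08
tcp_pos: [639.7, 67.2, 241.5]
orientation: [0.722, 0.692, 0.0, -0.0]
wrist_force: [-0.6, 0.1, -0.7]
finger_gap: 28.1
grasp_force: 25.0
```

step_arm([
  [[1,0.0005,-0.0005,-0.013,0],[1,0,0,-0.017,0],[1,0,0,0,0],[1,0,0,0,0],[1,0,0,0,0],[1,0,0,0,0]],
])

```text
time: 28.58
tcp_pos: [641.3, 64.9, 212.4]
orientation: [0.723, 0.691, 0.001, 0.0]
wrist_force: [0.2, 0.2, -0.0]
finger_gap: 28.0
grasp_force: 25.0
```

Run:
```python
from h import *
w=snapshot('wrist'); s=read_state(); print(s['tcp_pos'])
cv2.imwrite('pics/w13.png',w)
cv2.imwrite('pics/w13c.png',cv2.resize(w[170:340,240:400],None,fx=3.5,fy=3.5,interpolation=2)[:590,:560]); check(w,0,7,0)
```

```text
[641.34028097  64.86041676 212.44904847]
210 None 214 None 218 None 222 None 226 None 230 None 234 None 238 None 242 None 246 None 250 (np.int64(308), np.int64(315), 8) 254 (np.int64(305), np.int64(321), 17) 258 (np.int64(304), np.int64(321), 18) 262 (np.int64(304), np.int64(322), 19) 266 (np.int64(304), np.int64(322), 19) 270 (np.int64(303), np.int64(322), 20) 274 (np.int64(303), np.int64(323), 21) 278 (np.int64(303), np.int64(323), 21) 282 (np.int64(303), np.int64(323), 21) 286 (np.int64(302), np.int64(324), 23) 
230 [(45, 8, 128), (55, 12, 130), (60, 7, 153)]
236 [(30, 11, 188), (30, 5, 250), (40, 3, 235)]
242 [(21, 14, 176), (30, 1, 253), (30, 1, 253)]
248 [(23, 13, 177), (17, 43, 173), (15, 2, 254)]
254 [(15, 105, 131), (15, 126, 125), (14, 122, 121)]
260 [(15, 126, 123), (15, 130, 122), (15, 135, 121)]
```

View pics/w13c.png

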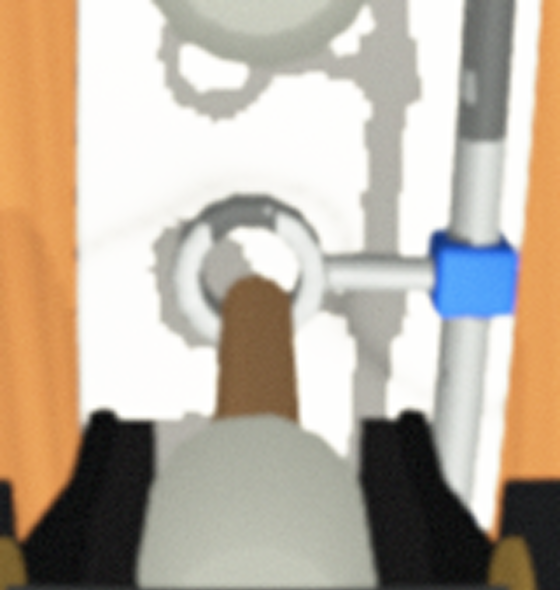

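The ring centre is at about pixel (311.1,246.6). The foot's far edge is at row 249.5, column 312.7.

Run:
```python
from h import *
np.set_printoptions(suppress=True,precision=1)
print(cast('wrist',[(312.7,249.3)],135)[0]-[0,7,0],cast('wrist',[(311.1,246.3)],117)[0])
```

```text
[642.1  62.3 135. ] [640.8  65.9 117. ]
```

step_arm([
  [[1,-0.0013,0.0033,0,0],[1,0,0,0,0],[1,0,0,0,0],[1,0,0,-0.012,0],[1,0,0,-0.012,0],[1,0,-0.0005,-0.012,0],[1,0,0,0,0],[1,0,0,0,0]],
])

```text
time: 29.3
tcp_pos: [638.6, 67.3, 173.8]
orientation: [0.723, 0.691, -0.001, -0.001]
wrist_force: [0.0, 0.2, -0.8]
finger_gap: 28.0
grasp_force: 25.0
```

Run:
```python
from h import *
w=snapshot('wrist'); s=read_state(); print(s['tcp_pos'],s['wrist_force'])
cv2.imwrite('pics/w14.png',w)
h=cv2.cvtColor(w,cv2.COLOR_BGR2HSV)
for r in(246,250,254,258,262,268,272,276): print(r,[int(v) for v in h[r,285:345:2,2]])
```

```text
[639.20459177  67.44009515 174.79787317] [-0.1597208  -0.32405623 -0.50946937]
246 [244, 245, 247, 239, 199, 196, 174, 162, 144, 125, 122, 109, 103, 104, 105, 103, 104, 105, 105, 104, 111, 152, 223, 250, 252, 252, 251, 249, 246, 245]
250 [240, 199, 164, 164, 167, 164, 137, 105, 107, 109, 117, 119, 128, 128, 131, 126, 148, 199, 179, 129, 121, 118, 110, 104, 176, 249, 252, 251, 249, 248]
254 [177, 172, 172, 172, 148, 107, 102, 119, 126, 124, 124, 122, 119, 118, 116, 116, 128, 162, 147, 124, 128, 124, 122, 124, 117, 119, 232, 252, 251, 247]
258 [174, 174, 174, 165, 123, 175, 212, 199, 121, 113, 116, 119, 126, 124, 124, 117, 119, 118, 126, 203, 245, 230, 158, 142, 156, 180, 144, 221, 251, 247]
262 [190, 177, 174, 151, 192, 224, 236, 234, 158, 119, 122, 127, 125, 122, 121, 120, 123, 120, 116, 195, 252, 253, 238, 227, 233, 235, 228, 189, 195, 182]
268 [228, 173, 170, 180, 221, 235, 236, 187, 157, 126, 120, 129, 126, 125, 121, 120, 121, 120, 119, 136, 194, 207, 204, 172, 213, 235, 236, 219, 190, 216]
272 [248, 186, 171, 196, 224, 237, 234, 162, 117, 117, 121, 126, 128, 123, 124, 121, 122, 121, 119, 124, 158, 171, 147, 111, 188, 229, 234, 230, 204, 224]
276 [252, 192, 175, 177, 217, 234, 240, 208, 115, 118, 122, 126, 126, 128, 126, 123, 122, 123, 122, 125, 193, 146, 100, 150, 223, 232, 233, 226, 219, 207]
```

step_arm([
  [[1,0.0015,0,0,0],[1,0,-0.0005,-0.012,0],[1,0,-0.0005,-0.012,0],[1,0,-0.0005,-0.012,0],[1,0,-0.0005,-0.012,0],[1,0,0,0,0],[1,0,0,0,0],[1,0,0,0,0]],
])

```text
time: 30.02
tcp_pos: [641.3, 65.6, 127.6]
orientation: [0.723, 0.691, 0.0, 0.0]
wrist_force: [-0.1, 0.4, -0.7]
finger_gap: 28.2
grasp_force: 25.0
```

step_arm([
  [[1,0,0,-0.006,0],[1,0,0,0,0],[1,0,0,0,0],[1,0,0,0,0]],
])

```text
time: 30.35
tcp_pos: [641.2, 65.7, 121.8]
orientation: [0.723, 0.691, 0.0, 0.0]
wrist_force: [-0.3, -0.2, -0.3]
finger_gap: 28.0
grasp_force: 25.0
```

step_arm([
  [[1,0,0,-0.006,0],[1,0,0,0,0],[1,0,0,0,0],[0.45,0,0,0,0],[0.45,0,0,0,0],[0.45,0,0,0,0],[0.45,0,0,0,0],[0.45,0,0,0.02,0],[0.45,0,0,0.035,0],[0.45,0,0,0.035,0]],
])

```text
time: 31.18
tcp_pos: [638.7, 65.6, 204.1]
orientation: [0.723, 0.691, -0.003, -0.002]
wrist_force: [0.6, 0.5, 0.7]
finger_gap: 47.6
grasp_force: 0.0
```

step_arm([
  [[0,-0.008,-0.03,0,-6.7],[0,-0.008,-0.03,0,-6.7],[0,-0.008,-0.03,0,-6.7],[0,-0.008,-0.03,0,-6.7],[0,-0.008,-0.03,0,-6.7],[0,-0.008,-0.03,0,-6.7],[0,-0.008,-0.03,0,-6.7],[0,-0.008,-0.03,0,-6.7],[0,-0.008,-0.03,0,-6.7],[0,-0.008,-0.03,0,-6.7]],
])

```text
time: 32.02
tcp_pos: [559.4, -234.8, 204.5]
orientation: [0.985, 0.174, -0.001, -0.001]
wrist_force: [0.8, 0.2, 0.1]
finger_gap: 86.9
grasp_force: 0.0
```

step_arm([
  [[0,-0.009,-0.032,0,-6.7],[0,-0.009,-0.032,0,-6.7],[0,-0.009,-0.032,0,-6.7],[0,0,0,0,0],[0,0,0,0,0],[0,0,0,0,0],[0,0,0,0,0],[0,0,0,0,0]],
])

```text
time: 32.68
tcp_pos: [534.7, -328.5, 205.1]
orientation: [1.0, 0.004, -0.0, -0.001]
wrist_force: [0.1, 0.7, -1.2]
finger_gap: 87.3
grasp_force: 0.0
```

Run:
```python
from h import *
np.set_printoptions(suppress=True,precision=1)
s=read_state(); print(s['tcp_pos'],s['orientation'],s['joints'])
w=snapshot('wrist'); cv2.imwrite('pics/w15.png',w)
print('jar',cast('top',[(475,183)],150))
t=snapshot('top'); cv2.imwrite('pics/t15.png',t); sc=snapshot('scene'); cv2.imwrite('pics/s15.png',sc)
for p in [[646,135,140],[640.3,65,138],[635,-5,138],[629.5,-75,140]]: print(proj('top',[p])[0])
g=cv2.cvtColor(t,cv2.COLOR_BGR2GRAY)[170:225,270:385]
k=cv2.HoughCircles(cv2.resize(g,None,fx=4,fy=4,interpolation=2),cv2.HOUGH_GRADIENT_ALT,1,30,param1=80,param2=.3,minRadius=14,maxRadius=44)
print(k/4+[270,170,0])
g=cv2.cvtColor(w,cv2.COLOR_BGR2GRAY)
k=cv2.HoughCircles(g,cv2.HOUGH_GRADIENT_ALT,1,40,param1=100,param2=.5,minRadius=22,maxRadius=60)
for c in k[0]: print(c,cast('wrist',[c[:2]],56)[0])
```

```text
[ 534.7 -328.5  205.1] [ 1.  0. -0. -0.] [-0.2  0.5  0.9  1.7 -0.5  1.1 -0.6]
jar [[ 665.1 -350.9  150. ]]
[287.1 187.7]
[314.1 190.5]
[341.1 193. ]
[368.1 195.4]
[[[287.8 186.8   6.7]
  [368.8 194.8   7.8]
  [341.2 192.8   5.1]
  [315.2 190.    4.3]]]
[311.  255.   30.7] [ 511.2 -327.5   56. ]
[376.  299.   51.8] [ 468.  -388.6   56. ]
[363.  49.  46.] [ 690.7 -369.4   56. ]
[363.   49.   54.3] [ 690.7 -369.4   56. ]
[204.  115.   52.6] [ 635.2 -235.9   56. ]
[106.  285.   36.3] [ 476. -117.   56.]
[204.  115.   27.3] [ 635.2 -235.9   56. ]
[172. 305.  32.] [ 457.6 -190.7   56. ]
[252.  352.   34.2] [ 407.4 -268.6   56. ]
[ 47. 101.  27.] [667.9 -64.5  56. ]
```

View pics/w15.png

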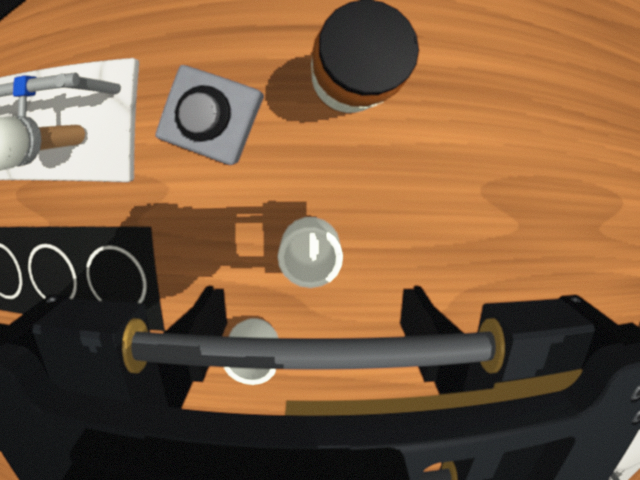

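The wrist picture shows the mortar at about (310,252), the second at about (252,352) behind the gripper bar, the button at (203,112) and the jar at (365,55). The cast differs from the first top view by 20 mm, so I'll check for a knock in the new top and scene pictures.

```bash
cat >> h.py <<'E'
def whites(n,im,box,z,thr=130,lo=40,smax=60):
    x0,y0,x1,y1=box; h=cv2.cvtColor(im,cv2.COLOR_BGR2HSV)
    m=((h[...,2]>thr)&(h[...,1]<smax)).astype(np.uint8)*255; k=np.zeros_like(m); k[y0:y1,x0:x1]=m[y0:y1,x0:x1]
    for c in cv2.findContours(k,cv2.RETR_EXTERNAL,cv2.CHAIN_APPROX_NONE)[0]:
        if cv2.contourArea(c)>lo:
            p,r=cv2.minEnclosingCircle(c); print(n,np.round(p,1),round(r,1),cv2.boundingRect(c),cast(n,[p],z)[0])
E
python3 - <<'E'
from h import *
np.set_printoptions(suppress=True,precision=1)
for f in('top0','t12','t15'): print(f); whites('top',cv2.imread(f'pics/{f}.png'),(405,222,500,320),56,100)
whites('scene',cv2.imread('pics/scene0.png'),(140,265,200,375),40)
whites('scene',cv2.imread('pics/s15.png'),(100,265,240,400),40)
w=cv2.imread('pics/w15.png'); whites('wrist',w,(265,205,355,295),56,90,200,70)
E
```

```text
top0
top [434.1 290.4] 11.1 (424, 280, 22, 22) [ 393.3 -258.9   56. ]
top [461.4 240.2] 10.8 (451, 230, 22, 22) [ 530.2 -334.9   56. ]
t12
top [434.1 290.4] 11.1 (424, 280, 22, 22) [ 393.2 -259.    56. ]
top [461.3 240.2] 10.8 (451, 230, 22, 22) [ 530.2 -334.7   56. ]
t15
top [434.5 290.7] 10.9 (425, 282, 21, 20) [ 392.3 -260.1   56. ]
top [410.  284.5] 18.2 (405, 267, 15, 36) [ 407.9 -194.7   56. ]
scene [166.5 352.8] 18.3 (149, 335, 33, 37) [ 535.8 -341.2   40. ]
scene [171.6 290. ] 16.9 (156, 274, 30, 33) [ 399.5 -267.1   40. ]
scene [238.5 360. ] 7.0 (233, 353, 7, 15) [ 629.5 -232.3   40. ]
scene [232. 368.] 19.3 (220, 350, 20, 37) [ 637.7 -251.3   40. ]
scene [167.3 341.3] 18.0 (151, 324, 33, 36) [ 512.7 -328.8   40. ]
scene [169.9 291.5] 16.7 (156, 275, 31, 32) [ 401.3 -271.8   40. ]
wrist [310.3 251.7] 35.3 (278, 217, 65, 71) [ 514.2 -326.8   56. ]
```

The mortar was knocked; all views now agree on about (511,-327). Grasping there.

step_arm([
  [[0,-0.012,0.001,-0.01,0],[0,-0.012,0.001,-0.03,0],[0,0,0,-0.035,0],[0,0,0,-0.035,0],[0,0,0,-0.035,0],[0,0,0,-0.025,0],[0,0,0,-0.012,0],[0,0,0,0,0],[0,0,0,0,0]],
], newtons=20)

```text
time: 33.58
tcp_pos: [510.4, -328.8, 24.1]
orientation: [1.0, 0.003, 0.0, 0.0]
wrist_force: [1.5, 0.7, 0.5]
finger_gap: 87.2
grasp_force: 0.0
```

step_arm([
  [[1,0,0,0,0],[1,0,0,0,0],[1,0,0,0,0],[1,0,0,0,0],[1,0,0,0,0],[1,0,0,0,0],[1,0,0,0,0],[1,0,0,0,0]],
])

```text
time: 34.25
tcp_pos: [510.2, -327.5, 24.0]
orientation: [1.0, 0.003, 0.0, -0.001]
wrist_force: [-1.4, 3.7, 6.0]
finger_gap: 56.4
grasp_force: 19.9
```

step_arm([
  [[1,0,0,0.02,0],[1,0,0,0.03,0],[1,0,0,0.03,0],[1,-0.004,0.02,0,0],[1,-0.005,0.034,0,0],[1,-0.005,0.034,0,0],[1,-0.005,0.034,0,0],[1,-0.005,0.034,0,0],[1,-0.005,0.034,0,0],[1,-0.005,0.034,0,0]],
])

```text
time: 35.08
tcp_pos: [475.2, -103.1, 103.2]
orientation: [1.0, 0.002, -0.0, 0.0]
wrist_force: [0.2, 0.7, -2.2]
finger_gap: 56.7
grasp_force: 19.9
```

step_arm([
  [[1,-0.005,0.034,0,0],[1,-0.005,0.034,0,0],[1,-0.005,0.034,0,0],[1,0,0.013,0,0],[1,0,0,0,0],[1,0,0,0,0],[1,0,0,0,0],[1,0,0,0,0]],
])

```text
time: 35.75
tcp_pos: [461.1, 9.0, 103.7]
orientation: [1.0, 0.001, 0.0, 0.0]
wrist_force: [-0.7, -0.9, -2.7]
finger_gap: 57.0
grasp_force: 19.9
```

Run:
```python
from h import *
np.set_printoptions(suppress=True,precision=1)
print(read_state()['tcp_pos'])
print(cast('scene',[(255,284.5),(293.1,265),(329.5,247)],1))
for C in(461.5,112),(461,10),(460.5,-93): print(proj('top',[[*C,1]]))
g=cv2.cvtColor(cv2.imread('pics/top0.png'),cv2.COLOR_BGR2GRAY)[240:295,272:395]
k=cv2.HoughCircles(cv2.resize(g,None,fx=4,fy=4,interpolation=2),cv2.HOUGH_GRADIENT_ALT,1,60,param1=100,param2=.5,minRadius=50,maxRadius=72)
p=(k[0,:,:2]+.5)/4-.5+[272,240]; print(p,cast('top',p,1))
w=snapshot('wrist'); cv2.imwrite('pics/w16.png',w)
```

```text
[461.1   9.  103.7]
[[459.8 -97.4   1. ]
 [460.1   5.7   1. ]
 [462.  109.5   1. ]]
[[296.6 265.1]]
[[333.3 265.9]]
[[370.4 266.7]]
[[369.6 267.1]
 [332.6 265.6]
 [295.6 264.6]
 [295.6 264.6]
 [332.6 265.6]
 [369.6 267.1]] [[459.4 -90.8   1. ]
 [461.8  12.    1. ]
 [462.9 114.7   1. ]
 [462.9 114.7   1. ]
 [461.8  12.    1. ]
 [459.4 -90.8   1. ]]
```

step_arm([
  [[1,0,0,-0.02,0],[1,0,0,-0.03,0],[1,0,0,-0.02,0],[1,0,0,-0.006,0],[1,0,0,0,0],[1,0,0,0,0],[1,0,0,0,0]],
])

```text
time: 36.38
tcp_pos: [462.2, 10.1, 28.7]
orientation: [1.0, 0.002, 0.001, -0.0]
wrist_force: [1.4, -1.1, -2.2]
finger_gap: 56.9
grasp_force: 19.9
```

step_arm([
  [[0.9,0,0,-0.002,0],[0.2,0,0,0,0],[0.1,0,0,0,0],[0,0,0,0,0],[0,0,0,0,0],[0,0,0,0,0]],
])

```text
time: 36.88
tcp_pos: [461.2, 10.7, 25.8]
orientation: [1.0, 0.003, 0.0, -0.0]
wrist_force: [-0.6, -0.1, -0.2]
finger_gap: 81.7
grasp_force: 0.0
```

step_arm([
  [[0,0,0,0.03,0],[0,0,0,0.04,0],[0,0,0,0.04,0],[0,-0.008,-0.034,0.01,0],[0,-0.008,-0.034,0.01,0],[0,-0.008,-0.034,0.01,0],[0,-0.008,-0.034,0.01,0],[0,-0.008,-0.034,0.01,0],[0,-0.008,-0.034,0,0],[0,-0.008,-0.034,0,0]],
])

```text
time: 37.72
tcp_pos: [404.8, -228.8, 186.3]
orientation: [1.0, 0.003, 0.001, -0.0]
wrist_force: [0.4, 0.1, -0.8]
finger_gap: 86.9
grasp_force: 0.0
```

step_arm([
  [[0,-0.008,-0.034,0,0],[0,0,0,0,0],[0,0,0,0,0],[0,0,0,0,0],[0,0,0,0,0],[0,0,0,0,0],[0,0,0,0,0]],
])

```text
time: 38.3
tcp_pos: [397.7, -260.0, 185.4]
orientation: [1.0, 0.004, -0.0, -0.0]
wrist_force: [0.0, 0.7, -0.6]
finger_gap: 86.9
grasp_force: 0.0
```

Run:
```python
from h import *
np.set_printoptions(suppress=True,precision=1)
s=read_state(); print(s['tcp_pos'],s['orientation'])
w=snapshot('wrist'); cv2.imwrite('pics/w17.png',w); whites('wrist',w,(200,190,430,300),56,90,200,70)
g=cv2.cvtColor(w,cv2.COLOR_BGR2GRAY)
k=cv2.HoughCircles(g,cv2.HOUGH_GRADIENT_ALT,1,40,param1=100,param2=.5,minRadius=22,maxRadius=60)
for c in k[0]: print(c,cast('wrist',[c[:2]],56)[0])
t=snapshot('top'); cv2.imwrite('pics/t17.png',t); sc=snapshot('scene'); cv2.imwrite('pics/s17.png',sc)
whites('scene',sc,(230,235,345,310),2)
whites('scene',sc,(130,265,200,375),40)
```

```text
[ 397.7 -260.   185.4] [ 1.  0. -0. -0.]
wrist [317.  234.4] 37.5 (282, 198, 71, 74) [ 398.8 -263.3   56. ]
[147.  156.   37.9] [ 466.3 -120.9   56. ]
[ 55.  167.   39.4] [463.9 -18.8  56. ]
[316.  238.   31.3] [ 395.7 -262.5   56. ]
[462.  348.   46.7] [ 284.5 -408.    56. ]
[230.  311.   31.2] [ 327.1 -186.1   56. ]
[172.  286.   32.7] [ 350.  -133.3   56. ]
[ 55.  167.   28.1] [463.9 -18.8  56. ]
scene [319.8 294.5] 28.2 (293, 272, 52, 38) [566.    7.6   2. ]
scene [255.5 285. ] 18.9 (237, 270, 38, 29) [462.3 -97.5   2. ]
scene [293.2 259.3] 19.9 (275, 240, 37, 39) [446.3  14.9   2. ]
scene [328.  248.5] 16.9 (312, 235, 33, 25) [464.6 103.1   2. ]
scene [171.6 290.2] 16.7 (156, 274, 31, 33) [ 399.9 -267.2   40. ]
```

step_arm([
  [[0,-0.002,-0.003,-0.02,0],[0,0,0,-0.035,0],[0,0,0,-0.035,0],[0,0,0,-0.035,0],[0,0,0,-0.025,0],[0,0,0,-0.011,0],[0,0,0,0,0],[0,0,0,0,0],[0,0,0,0,0]],
])

```text
time: 39.2
tcp_pos: [395.8, -264.9, 25.4]
orientation: [1.0, 0.003, 0.001, 0.001]
wrist_force: [-0.0, -0.2, 0.5]
finger_gap: 87.1
grasp_force: 0.0
```

step_arm([
  [[1,0,0,0,0],[1,0,0,0,0],[1,0,0,0,0],[1,0,0,0,0],[1,0,0,0,0],[1,0,0,0,0],[1,0,0,0,0],[1,0,0,0,0]],
])

```text
time: 39.87
tcp_pos: [395.2, -264.0, 24.8]
orientation: [1.0, 0.003, 0.0, -0.0]
wrist_force: [0.1, 2.5, 5.7]
finger_gap: 58.2
grasp_force: 20.0
```

step_arm([
  [[1,0,0,0.02,0],[1,0,0,0.03,0],[1,0,0,0.03,0],[1,0.01,0.025,0,0],[1,0.014,0.036,0,0],[1,0.014,0.036,0,0],[1,0.014,0.036,0,0],[1,0.013,0.036,0,0],[1,0,0,0,0],[1,0,0,0,0]],
])

```text
time: 40.7
tcp_pos: [460.4, -92.9, 103.8]
orientation: [1.0, 0.006, -0.001, 0.0]
wrist_force: [-1.2, -1.3, -3.2]
finger_gap: 58.4
grasp_force: 20.0
```

step_arm([
  [[1,0,0,0,0],[1,0,0,0,0],[1,0,0,0,0],[1,0,0,0,0]],
])

```text
time: 41.03
tcp_pos: [459.5, -96.7, 104.6]
orientation: [1.0, 0.001, 0.0, 0.0]
wrist_force: [-0.1, 0.4, -2.8]
finger_gap: 58.2
grasp_force: 20.0
```

step_arm([
  [[1,0,0.0025,-0.02,0],[1,0,0,-0.03,0],[1,0,0,-0.02,0],[1,0,0,-0.006,0],[1,0,0,0,0],[1,0,0,0,0],[1,0,0,0,0]],
])

```text
time: 41.62
tcp_pos: [461.0, -93.6, 29.7]
orientation: [1.0, 0.002, 0.001, 0.0]
wrist_force: [-0.5, 0.2, -2.2]
finger_gap: 58.1
grasp_force: 20.0
```

step_arm([
  [[0.9,0,0,-0.002,0],[0.2,0,0,0,0],[0.1,0,0,0,0],[0,0,0,0,0],[0,0,0,0,0],[0,0,0,0,0]],
])

```text
time: 42.12
tcp_pos: [460.3, -92.9, 26.8]
orientation: [1.0, 0.003, 0.0, 0.0]
wrist_force: [0.1, 0.6, -0.1]
finger_gap: 82.6
grasp_force: 0.0
```

step_arm([
  [[0,0,0,0.03,0],[0,0,0,0.035,0],[0,0,0,0.035,0],[0,0,0,0.035,0],[0,0.005,-0.035,0,0],[0,0.005,-0.035,0,0],[0,0.005,-0.035,0,0],[0,0,0,0,0],[0,0,0,0,0],[0,0,0,0,0]],
])

```text
time: 42.95
tcp_pos: [474.6, -197.6, 161.3]
orientation: [1.0, 0.002, -0.0, -0.0]
wrist_force: [0.3, 0.6, -0.6]
finger_gap: 87.0
grasp_force: 0.0
```

Run:
```python
from h import *
np.set_printoptions(suppress=True,precision=1)
s=read_state(); print(s['tcp_pos'],s['joints'])
t=snapshot('top'); cv2.imwrite('pics/t18.png',t); sc=snapshot('scene'); w=snapshot('wrist')
cv2.imwrite('pics/w18.png',w)
whites('top',t,(276,243,391,290),56)
whites('top',t,(410,225,480,310),56)
whites('scene',sc,(215,225,345,305),28)
g=cv2.cvtColor(t,cv2.COLOR_BGR2GRAY)[170:225,270:385]
k=cv2.HoughCircles(cv2.resize(g,None,fx=4,fy=4,interpolation=2),cv2.HOUGH_GRADIENT_ALT,1,30,param1=80,param2=.3,minRadius=14,maxRadius=44)
print(k/4+[270,170,0])
g=cv2.cvtColor(w,cv2.COLOR_BGR2GRAY)
k=cv2.HoughCircles(g,cv2.HOUGH_GRADIENT_ALT,1,10,param1=100,param2=.5,minRadius=16,maxRadius=60)
for c in k[0]: print(c,cast('wrist',[c[:2]],56)[0],cast('wrist',[c[:2]],1)[0][:2])
```

```text
[ 474.6 -197.6  161.3] [-0.5  0.4  1.   2.  -0.5  1.  -0.8]
top [331.4 262.2] 11.6 (321, 252, 21, 22) [464.3  16.2  56. ]
scene [311.5 296.5] 20.0 (293, 283, 39, 22) [575.8 -22.   28. ]
scene [336.5 288.5] 16.1 (327, 273, 18, 32) [588.7  35.9  28. ]
scene [255.  275.1] 16.2 (241, 259, 28, 33) [455.9 -93.1  28. ]
scene [294.  255.4] 15.9 (281, 240, 27, 32) [456.   11.2  28. ]
scene [328.5 247. ] 17.0 (312, 234, 33, 26) [479.7  92.7  28. ]
[[[287.8 186.8   6.8]
  [368.8 194.8   9.3]
  [368.8 194.8   6.3]
  [315.2 190.    4.3]
  [334.8 183.8   4.7]
  [341.8 192.8   4.4]
  [299.5 194.5   5.8]]]
[357.   29.   33.1] [ 635.9 -226.3   56. ] [ 652.  -232.5]
[101. 243.  42.] [474.9 -16.3  56. ] [458.   20.5]
[204.  241.   41.6] [ 477.1 -111.6   56. ] [460.7 -94.4]
[ 44.  255.   41.5] [462.9  54.7  56. ] [443.5 106.1]
[106. 229.  54.] [487.2 -23.6  56. ] [472.8  11.7]
[108.  276.   53.2] [444.9 -18.   56. ] [421.9  18.5]
[115.  249.   53.6] [469.7 -30.   56. ] [451.8   4.1]
[386.  322.   51.5] [ 408.1 -257.3   56. ] [ 377.5 -269.9]
[451.  321.   49.3] [ 407.  -315.5   56. ] [ 376.1 -340.1]
[ 54
[... 797 characters left out ...]
291.5   56. ] [ 384.3 -311.1]
[456.  291.   24.1] [ 435.4 -315.5   56. ] [ 410.4 -340. ]
[616.  45.  29.] [ 667.9 -471.3   56. ] [ 690.6 -527.8]
[240.  303.   27.3] [ 424.8 -137.3   56. ] [ 397.6 -125.3]
[496.   26.   24.4] [ 652.6 -336.1   56. ] [ 672.2 -364.8]
[572.  352.   22.4] [ 358.5 -470.6   56. ] [ 317.7 -526.9]
[ 44.  255.   20.5] [462.9  54.7  56. ] [443.5 106.1]
[101.  243.   27.2] [474.9 -16.3  56. ] [458.   20.5]
[ 89.  137.   22.7] [564.4 -14.6  56. ] [565.9  22.6]
[588.  276.   23.1] [ 445.4 -461.5   56. ] [ 422.5 -516. ]
[17.  80.  21.7] [627.3  70.3  56. ] [641.7 124.9]
[559. 349.  25.] [ 364.9 -449.3   56. ] [ 325.5 -501.3]
[130.  79.  20.] [606.6 -55.   56. ] [616.6 -26.1]
```

step_arm([
  [[1,0.01,-0.002,0.004,7],[1,0.014,-0.002,0,7],[1,0.014,-0.002,0,7],[1,0.014,-0.003,0,7],[1,0.014,-0.003,0,7],[1,0.014,-0.003,0,7],[1,0.014,-0.003,0,7],[1,0.014,-0.003,0,7],[1,0.014,-0.003,0,7],[1,0.014,-0.003,0,7]],
])

```text
time: 43.93
tcp_pos: [611.9, -223.2, 165.3]
orientation: [0.815, 0.579, 0.0, -0.0]
wrist_force: [-0.3, 0.5, -0.6]
finger_gap: 28.2
grasp_force: 0.0
```

step_arm([
  [[1,0.014,-0.002,0,7],[1,0.013,0,0,7],[1,0,0,-0.03,0],[1,0,0,-0.03,0],[1,0,0,-0.03,0],[1,0,0,0,0],[1,0,0,0,0],[1,0,0,0,0],[1,0,0,0,0]],
])

```text
time: 44.68
tcp_pos: [639.5, -227.2, 78.0]
orientation: [0.741, 0.671, 0.001, 0.002]
wrist_force: [0.8, -1.0, 0.2]
finger_gap: 0.2
grasp_force: 0.0
```

Run:
```python
from h import *
np.set_printoptions(suppress=True,precision=1)
s=read_state(); print(s['tcp_pos'],s['orientation'],s['joints'])
sc=snapshot('scene'); cv2.imwrite('pics/s19.png',sc); t=snapshot('top')
whites('scene',sc,(215,225,285,305),28); whites('scene',sc,(275,225,310,275),28)
h=cv2.cvtColor(cv2.imread('pics/top0.png'),cv2.COLOR_BGR2HSV)
m=(h[...,2]<75).astype(np.uint8)*255; k=np.zeros_like(m); k[192:214,408:432]=m[192:214,408:432]
for c in cv2.findContours(k,0,1)[0]:
    if cv2.contourArea(c)>20: p,r=cv2.minEnclosingCircle(c); print(p,r,cast('top',[p],38))
```

```text
[ 639.5 -227.2   78. ] [0.7 0.7 0.  0. ] [-0.1  0.7  0.5  1.7 -0.4  0.9  0.5]
scene [256.5 274.9] 16.1 (251, 259, 18, 33) [457.4 -90.1  28. ]
scene [283.5 260. ] 16.0 (275, 244, 10, 33) [454.3 -16.4  28. ]
scene [242.5 234.5] 10.5 (238, 225, 12, 20) [332.2 -54.5  28. ]
scene [224.5 233.5] 12.7 (215, 225, 21, 19) [305.3 -88.5  28. ]
scene [291.5 258.5] 19.3 (275, 240, 33, 35) [460.8   1.3  28. ]
(419.0, 202.5) 10.111974716186523 [[ 637.  -223.6   38. ]]
```

step_arm([
  [[1,-0.001,0.001,-0.02,0],[1,0,0,-0.012,0],[1,0,0,0,0],[1,0,0,0,0],[1,0,0,0,0]],
])

```text
time: 45.2
tcp_pos: [638.6, -226.4, 46.4]
orientation: [0.741, 0.671, 0.001, 0.001]
wrist_force: [-1.5, 1.4, 10.2]
finger_gap: 0.3
grasp_force: 5.4
```

step_arm([
  [[1,0,0,-0.003,0],[1,0,0,0,0],[1,0,0,0,0],[1,0,0,0,0]],
])

```text
time: 45.53
tcp_pos: [638.7, -226.5, 46.1]
orientation: [0.741, 0.671, 0.002, 0.001]
wrist_force: [-6.9, 3.1, 25.6]
finger_gap: 0.6
grasp_force: 12.7
```

step_arm([
  [[1,0,0,-0.003,0],[1,0,0,0,0],[1,0,0,0,0],[1,0,0,0,0]],
])

```text
time: 45.87
tcp_pos: [638.7, -226.5, 45.8]
orientation: [0.742, 0.671, 0.003, 0.001]
wrist_force: [-11.7, 6.1, 39.9]
finger_gap: 0.6
grasp_force: 20.0
```

The button bottomed out (well over 5 N) and was held. Releasing, retracting and checking everything.

step_arm([
  [[1,0,0,0.02,0],[1,0,0,0.035,0],[1,0,0,0.04,0],[1,0,0,0.04,0],[1,0,-0.01,0.04,0],[1,-0.02,-0.02,0.02,0],[1,-0.02,-0.02,0,0],[1,0,0,0,0],[1,0,0,0,0],[1,0,0,0,0]],
])

```text
time: 46.7
tcp_pos: [597.1, -275.1, 232.4]
orientation: [0.741, 0.671, 0.0, -0.0]
wrist_force: [0.2, -0.8, -0.4]
finger_gap: 0.5
grasp_force: 0.0
```

Run:
```python
from h import *
np.set_printoptions(suppress=True,precision=1)
s=read_state(); print(s['tcp_pos'],s['wrist_force'],s['time'])
t=snapshot('top'); sc=snapshot('scene'); cv2.imwrite('pics/t20.png',t); cv2.imwrite('pics/s20.png',sc)
whites('scene',sc,(235,225,275,295),28); whites('scene',sc,(275,225,312,275),28)
whites('top',t,(276,243,391,290),56)
g=cv2.cvtColor(t,cv2.COLOR_BGR2GRAY)
def H(x0,y0,x1,y1,a,b):
    k=cv2.HoughCircles(cv2.resize(g[y0:y1,x0:x1],None,fx=4,fy=4,interpolation=2),cv2.HOUGH_GRADIENT_ALT,1,30,param1=80,param2=.3,minRadius=a,maxRadius=b)
    return None if k is None else k/4+[x0,y0,0]
print(H(270,170,385,225,14,44)); print(H(345,243,395,292,28,72)); 
# button height by scene/top: compare to start
for n,i,j,b in(('top',cv2.imread('pics/top0.png'),t,(192,214,405,435)),('scene',cv2.imread('pics/scene0.png'),sc,(345,378,222,266))):
    d=cv2.absdiff(i,j)[b[0]:b[1],b[2]:b[3]]; print(n,d.mean(),d.max())
```

```text
[ 597.1 -275.1  232.4] [ 0.2 -0.8 -0.4] 46.7
scene [251.5 277.2] 19.7 (237, 259, 32, 36) [ 456.8 -102.8   28. ]
scene [293.7 255.4] 15.8 (279, 240, 29, 32) [455.9  10.6  28. ]
top [371.7 264.4] 11.2 (362, 254, 20, 22) [460.2 -92.1  56. ]
top [328.8 260.8] 9.2 (320, 252, 16, 17) [468.   23.4  56. ]
[[[287.5 187.    6.7]
  [368.5 194.8   7.7]
  [287.5 187.    9.7]
  [299.2 194.2   5.3]
  [341.  192.8   4.3]
  [315.2 190.    4.4]
  [368.5 194.8   5.8]]]
[[[371.  265.8  14.3]
  [371.  265.8  10.9]
  [371.  265.8   8.9]]]
top 18.446464646464648 90
scene 18.006427915518824 92
```

```bash
python3 -c "
from plant import *
print(hand_in())"
```

```text
the job is handed in; nothing more can be done
None
```

I hung all four pestles in rings of their size and stood both mortars in circles 2 and 3, then pressed and released the start button and handed the job in. The final camera check showed everything in place, though I only inferred that the button sprang back and the hand-in gave no verdict.

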